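# Weigh the tub that stands behind the bottles

## Task

The low white tub standing behind the three tall white bottles in the grey spill tray has to be weighed: first clear all three bottles out of its way, upright into the empty steel side tray, then set the tub on the middle of the scale's pan and leave it there. After that put the bottles back in the spill tray, each upright on the very spot where it stood at the start, because they are used in that order. Set everything down rather than dropping it, and leave the small amber bottle and the glass vial in the spill tray where they are.

Things in the scene. Friction and masses are not known exactly. Their poses are not given: they have to be found in the camera images.
- tub: Low white round tub, flat lid with a grey disc: lid 56 mm across, its straight rim 18 mm high; 53 mm across below; 56 mm tall; about 0.16 kg. Stands in the spill tray, the three tall bottles close round it on the robot's side (axes about 66 mm from its axis, walls about 10 mm apart): no room for a gripper until they are gone. Origin: centre of its underside, z up.
- round_bottle: Tall white round bottle, narrow neck, small ribbed grey cap: body 54 mm across up to 92 mm, sloping shoulder up to 114 mm, cap 34 mm across from 130 mm to the top at 158 mm, about 0.28 kg. Best lifted by its cap. Its origin is the centre of its underside, z up.
- square_bottle: White square bottle with ribbed grey cap: body 46 x 46 mm up to 94 mm, cap 36 mm across from 120 mm to the top at 148 mm, about 0.24 kg. Best lifted by its cap. Its origin is the centre of its underside, z up.
- wide_bottle: White round wide-mouth bottle with a broad ribbed grey cap: body 54 mm across up to 90 mm, shoulder up to 107 mm, cap 46 mm across from 105 mm to the top at 140 mm, about 0.26 kg. Best lifted by its cap. Its origin is the centre of its underside, z up.
- spill_tray: Grey plastic spill tray in which the bottles and the tub stand, fixed: 220 mm (its x) by 320 mm (its y), walls 5 mm thick and 35 mm high, floor 5 mm above the table. Origin at the centre of its underside; its x points away from the robot.
- side_tray: Empty shallow steel tray, the side area, fixed: 250 mm (its x) by 160 mm (its y), walls 5 mm thick and 20 mm high, floor 5 mm above the table; the three bottles fit in a row along its x, about 78 mm apart. Origin at the centre of its underside.
- scale_pan (a point): Centre of the top of the square steel pan of the white bench scale (fixed; housing 250 x 190 mm, display on the robot's side). The pan is rigid, 150 mm (x) by 160 mm (y), its top 80 mm above the table and the highest part of the scale; z up. The housing's centre lies 30 mm towards the robot (-x of this frame).
- sample_bottle: Small amber sample bottle with white cap, 34 mm across, 85 mm tall, standing at the spill tray's +y end, not in the way; to be left alone. Origin at the centre of its underside.
- vial: Small clear glass vial with white lid, 28 mm across, 45 mm tall, standing in the spill tray's far corner on its -y side, not in the way; to be left alone. Origin at the centre of its underside.

How it is judged:
On the way, in this order (a step that is already met when the one before it is completed fails the run):
1. all three tall bottles stand upright in the steel side tray at the same time, the tub still in its place (x of round_bottle in the frame of side_tray between -0.11 and 0.11 m and y of round_bottle in the frame of side_tray between -0.065 and 0.065 m and z of round_bottle in the frame of side_tray between 0 and 0.012 m and angle between each of round_bottle, square_bottle, wide_bottle's own z axis and vertical below 0.15 rad and x of square_bottle in the frame of side_tray between -0.11 and 0.11 m and y of square_bottle in the frame of side_tray between -0.065 and 0.065 m and z of square_bottle in the frame of side_tray between 0 and 0.012 m and x of wide_bottle in the frame of side_tray between -0.11 and 0.11 m and y of wide_bottle in the frame of side_tray between -0.065 and 0.065 m and z of wide_bottle in the frame of side_tray between 0 and 0.012 m and distance of tub from where it was at the start of the episode below 0.02 m), for 0.2 s.
2. the tub stands on the middle of the scale's pan, before the bottles go back (horizontal distance between tub and scale_pan below 0.015 m and z of tub in the frame of scale_pan between -0.006 and 0.006 m and angle between tub's own z axis and vertical below 0.1 rad and x of round_bottle in the frame of side_tray between -0.11 and 0.11 m and y of round_bottle in the frame of side_tray between -0.065 and 0.065 m and z of round_bottle in the frame of side_tray between 0 and 0.012 m and angle between each of round_bottle, square_bottle, wide_bottle's own z axis and vertical below 0.15 rad and x of square_bottle in the frame of side_tray between -0.11 and 0.11 m and y of square_bottle in the frame of side_tray between -0.065 and 0.065 m and z of square_bottle in the frame of side_tray between 0 and 0.012 m and x of wide_bottle in the frame of side_tray between -0.11 and 0.11 m and y of wide_bottle in the frame of side_tray between -0.065 and 0.065 m and z of wide_bottle in the frame of side_tray between 0 and 0.012 m), for 0.2 s.
At the end, for the whole second after the job is handed in: The tub is upright on the pan, within 15 mm of its centre; each bottle stands upright in the spill tray within 15 mm of where it stood at the start (turn about the vertical is free); sample bottle and vial are upright within 20 mm of where they were; all at rest (horizontal distance between tub and scale_pan below 0.015 m and z of tub in the frame of scale_pan between -0.006 and 0.006 m and angle between each of tub, round_bottle, square_bottle, wide_bottle's own z axis and vertical below 0.1 rad and linear speed of each of tub, round_bottle, square_bottle, wide_bottle below 0.02 m/s and angular speed of each of tub, round_bottle, square_bottle, wide_bottle below 0.3 rad/s and distance of each of round_bottle, square_bottle, wide_bottle from where it was at the start of the episode below 0.015 m and distance of each of sample_bottle, vial from where it was at the start of the episode below 0.02 m and angle between each of sample_bottle, vial's own z axis and vertical below 0.2 rad); the robot touches nothing.
It fails at once if a bottle or the tub is tipped over (more than about 35 degrees) (angle between any of round_bottle, square_bottle, wide_bottle, tub's own z axis and vertical above 0.6 rad).
It fails at once if a bottle is let go while still more than 25 mm above the tray floor ((height (world z) of round_bottle above 0.03 m and contact force between the fingers and round_bottle below 0.01 N) or (height (world z) of square_bottle above 0.03 m and contact force between the fingers and square_bottle below 0.01 N) or (height (world z) of wide_bottle above 0.03 m and contact force between the fingers and wide_bottle below 0.01 N)).
It fails at once if the tub is let go more than 25 mm above the scale's pan (height (world z) of tub above 0.105 m and contact force between the fingers and tub below 0.01 N).
It fails at once if the amber sample bottle or the glass vial is pushed away (more than 20 mm) or tipped (distance of any of sample_bottle, vial from where it was at the start of the episode above 0.02 m or angle between any of sample_bottle, vial's own z axis and vertical above 0.5 rad).
It also fails if it takes over 147 s, if anything falls off the work surface, if the arm or the gripper's body presses on something with over 40 N, if the wrist force passes 120 N, or if a joint passes its speed limit or range.

## Robot

A 7-joint arm with a two-finger parallel gripper is mounted at the origin on the work surface. World frame = base frame: x ahead of the robot, y to its left, z up, the work surface at z = 0. Lengths are in m, angles in rad, forces in N, time in s.
With the tool pointing down it reaches from about 0.4 to 0.875 m from the base axis. Payload 6.5 kg.
Tool frame: the origin (TCP) lies between the finger pads; the fingertips stand 22 mm ahead of it and the grasp point (between the pads) lies 3 mm ahead of it (ctrl.tips_ahead is the distance from the TCP to the fingertips, in m); z points along the fingers, y is the line along which they close (so a half turn about z gives the same grasp; the last joint's range is limited). The gripper opens to 88 mm and grips with 3 to 60 N. Pads are 18 mm wide; open, the fingers measure 123 mm over their backs; the gripper's body (75 mm by 187 mm) begins 45 mm behind the grasp point.
Start: joints at [-1.363, 0.536, -0.004, 1.538, 0.003, 1.067, -0.071], TCP at [0.176, 0.626, 0.261] pointing down, gripper open.
Joint ranges: [-2.7, 2.7], [-0.37, 2.16], [-1.27, 1.26], [0.24, 2.4], [-1.31, 4.45], [0.19, 1.91], [-2.76, 2.76]. Speed limits (rad/s): [2.39, 2.39, 3.14, 3.14, 3.14, 3.14, 3.14].

## Interface

Orientations are given as a unit quaternion [w, x, y, z].
In Python, from rig import readout, capture, camera_info, workorder, ctrl gives the robot as it stands.
- The arm moves only by the shell command python3 -m handwheel 'ROWS' [OPENING]. ROWS is JSON, a list that holds one entry, the list of rows, each a list of 6 numbers: the shift along the tool's x, y, z in mm, then the turn, a rotation vector about the tool's x, y, z in rad. In form: [[[dx, dy, dz, wx, wy, wz], ...]]. A call has 1 to 5 rows; each row is the pose to reach, as a shift and turn from the pose commanded when the call began, along the tool's axes at that moment; what a row does not reach only later rows make up. A row lasts 1/10 s, in which the tool goes at most 50 mm and 8.59 degrees, less where a joint would pass 70% of its speed; a pose out of reach is approached as far as the arm can. A call with a gripper value outside its range is refused whole. OPENING is the opening, from -1 (shut) to 1 (fully open), set as the call begins (- or left out, the last holds). The fingers move at their own pace and stop on an object; the grip force is fixed at half the most. Time passes only in rows, so rows that repeat a pose let the fingers close. It gives the time, the measured TCP pose, the force, the opening and the grip force at its end, in the units of the state.
- readout.observe(): the state, without advancing time (a new reading comes with each control period).
- capture(name): name is "scene" or "top" or "wrist"; returns the picture (400x640x3 uint8, red, green, blue); there is no depth.
- camera_info(name): a dict with "camera_matrix" (3x3 intrinsics, pixels), "extrinsics" (4x4, takes a point from world to camera coordinates). Camera axes: x right, y down, z forward; pixel columns grow to the right and rows downward; lengths in m; the calibration is good to about 2 mm. A picture is of the moment at which its call begins: read the wrist's pose just before it. camera_info takes no time and is no camera call; for the wrist camera it gives the pose at the moment of the call.
- workorder.close_job(): hands the job in; it is judged then, once.
The state is a dict: "t": time; "joint_pos": joint angles; "joint_velocities": joint speeds; "effort": joint torques, N m; "ee_pos": TCP position; "eef_rot": TCP orientation; "force": force on the tool from outside, world axes, zero at the start; "moment": the same for the moment, N m; "finger_gap": opening from 0.0 (shut) to 1.0 (fully open); "finger_force": force on a finger pad.
Only numpy, scipy, OpenCV 4.12 (cv2) and the standard library are available. Lean on these libraries where they do the work, as an engineer would, in place of code of your own. Each camera call takes 0.05 s, during which the arm holds its last target. There are 200 camera calls.

## Working session

There is one attempt and no reset: what is moved stays moved. The work goes in short steps, Python scripts to look and compute and a shell command to move; the robot and the scene stay as the last step left them, time stands still between calls to the robot, and variables do not carry over. Pictures are saved under pics/ and viewed, at most 14 in all, crops included, and the job is handed in when it is done.

```bash
ls; mkdir -p pics; python3 - <<'E'
from rig import readout, capture, camera_info, ctrl
import cv2
s=readout.observe();print({k:s[k] for k in('t','ee_pos','eef_rot','finger_gap','force')},ctrl.tips_ahead)
for n in('top','scene'):
    cv2.imwrite(f'pics/{n}0.png',capture(n)[:,:,::-1]);c=camera_info(n);print(n,c['camera_matrix'],c['extrinsics'])
E
```

```text
pics
{'t': 0.0, 'ee_pos': array([0.17561127, 0.6252468 , 0.25986271]), 'eef_rot': array([-5.43416544e-05,  1.36436498e-01,  9.90648460e-01, -8.41398485e-04]), 'finger_gap': 1.000166208812377, 'force': array([ 0.24325484,  0.32758642, -1.00618114])} 0.022
top [[460.00396209   0.         316.39798929]
 [  0.         460.00396209 198.78825281]
 [  0.           0.           1.        ]] [[ 1.57674461e-05 -9.99833253e-01 -1.82610460e-02 -6.26217133e-03]
 [-9.92370086e-01  2.23584782e-03 -1.23274545e-01  5.62485664e-01]
 [ 1.23294818e-01  1.81236595e-02 -9.92204576e-01  1.18984475e+00]
 [ 0.00000000e+00  0.00000000e+00  0.00000000e+00  1.00000000e+00]]
scene [[501.66059369   0.         320.28606527]
 [  0.         501.66059369 195.98674874]
 [  0.           0.           1.        ]] [[ 6.74969502e-01  7.37845173e-01  8.19897731e-04 -3.45293129e-01]
 [ 5.46627833e-01 -4.99299809e-01 -6.72233376e-01 -2.53515292e-01]
 [-4.95594777e-01  4.54185206e-01 -7.40338852e-01  1.71615262e+00]
 [ 0.00000000e+00  0.00000000e+00  0.00000000e+00  1.00000000e+00]]
```

View pics/top0.png

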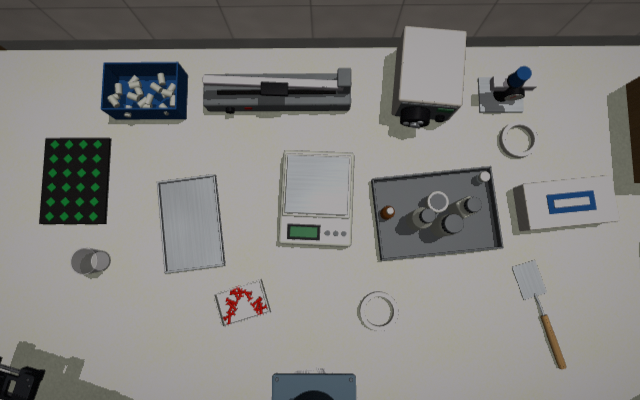

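View pics/scene0.png

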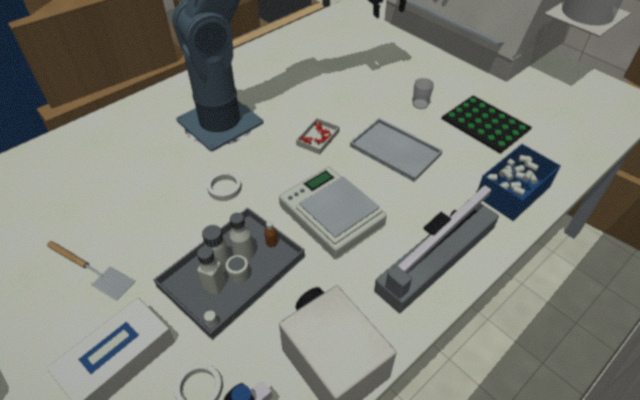

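The top view shows the side tray at about (192,223), scale at (317,198), and spill tray at (437,213) with three grey caps near (425,214), (453,224), (471,205) and the tub at (438,202). I'll zoom in.

```bash
python3 - <<'E'
import cv2,numpy as np
a=cv2.imread('pics/top0.png')[160:264,366:506];b=cv2.imread('pics/scene0.png')[205:335,150:310]
r=lambda x,s:cv2.resize(x,None,fx=s,fy=s,interpolation=cv2.INTER_CUBIC)
cv2.imwrite('pics/za.png',r(a,5));cv2.imwrite('pics/zb.png',r(b,4.5))
cv2.imwrite('pics/zc.png',r(cv2.imread('pics/top0.png')[140:280,150:360],3.8))
E
```

```text
(no output)
```

View pics/za.png

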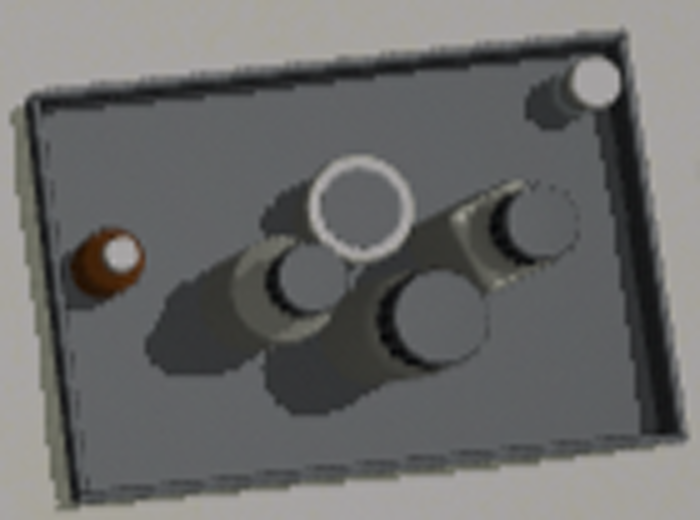

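View pics/zb.png

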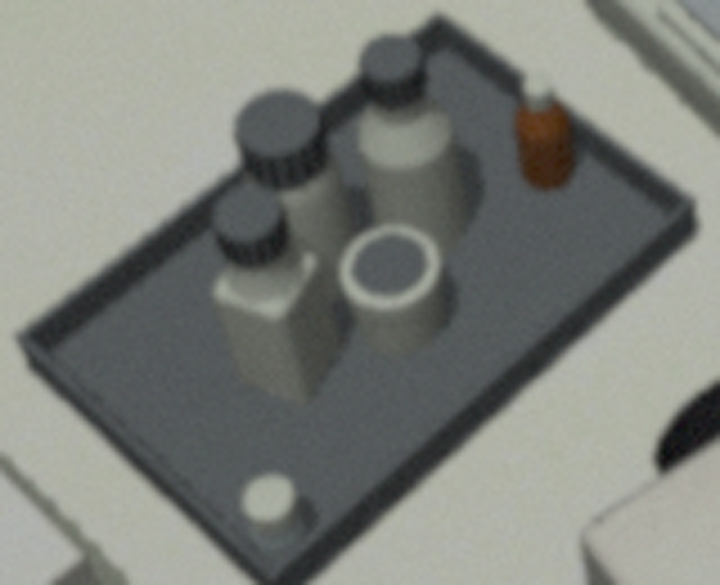

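View pics/zc.png

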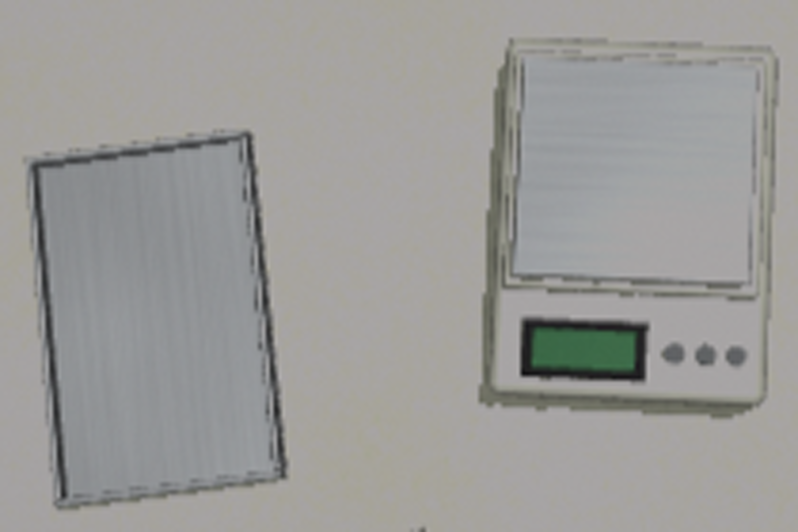

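The crops show cap tops at (312,275), (440,317) and (541,224), and the tub lid at (362,208), in za. The scene crop has the same tops at (394,64), (280,126), (249,213) and (390,268). Next I back-project them.

```bash
cat >h.py <<'E'
import numpy as np,json
from scipy.spatial.transform import Rotation as R
from rig import readout,capture,camera_info
def ray(n,uv,z,c=None):
    c=c or camera_info(n);K=np.array(c['camera_matrix']);E=np.array(c['extrinsics'])
    d=E[:3,:3].T@np.linalg.solve(K,[*uv,1]);o=-E[:3,:3].T@E[:3,3]
    return o+d*(z-o[2])/d[2]
def rot(s=None):
    q=(s or readout.observe())['eef_rot'];return R.from_quat([q[1],q[2],q[3],q[0]])
def rel(p,yaw=None,s=None):
    """row (mm, rad) from measured pose to world TCP p, tool down, closing line at yaw"""
    s=s or readout.observe();r=rot(s);d=r.inv().apply(np.array(p)-s['ee_pos'])*1000
    w=np.zeros(3)
    if yaw is not None:
        best=None
        for k in(0,np.pi):
            y=np.array([np.cos(yaw+k),np.sin(yaw+k),0]);z=np.array([0,0,-1.]);x=np.cross(y,z)
            v=(r.inv()*R.from_matrix(np.c_[x,y,z])).as_rotvec()
            if best is None or np.linalg.norm(v)<np.linalg.norm(best):best=v
        w=best
    return np.r_[d,w].round(3)
E
python3 - <<'E'
from h import *
A=lambda u,v:((u+.5)/5-.5+366,(v+.5)/5-.5+160)
B=lambda u,v:((u+.5)/4.5-.5+150,(v+.5)/4.5-.5+205)
C=lambda u,v:((u+.5)/3.8-.5+150,(v+.5)/3.8-.5+140)
for n,a,b,z in[('round',(312,275),(394,64),.163),('wide',(440,317),(280,126),.145),('square',(541,224),(249,213),.153),('tub',(362,208),(390,268),.061),('sample',(124,253),(539,85),.09),('vial',(597,82),(270,498),.05)]:
    print(n,ray('top',A(*a),z).round(4),ray('scene',B(*b),z).round(4))
for p in[(523,55),(760,67),(751,284),(513,273),(637,170)]:print('pan',ray('top',C(*p),.08).round(4))
for p in[(30,160),(250,132),(286,478),(60,506),(156,319)]:print('side',ray('top',C(*p),.025).round(4))
for p in[(30,95),(622,35),(684,440),(65,503)]:print('spill',ray('top',A(*p),.035).round(4))
s=readout.observe();print(rot(s).as_matrix().round(3),s['t'])
E
```

```text
round [ 0.5083 -0.2727  0.163 ] [ 0.514  -0.2754  0.163 ]
wide [ 0.4897 -0.3371  0.145 ] [ 0.4942 -0.3388  0.145 ]
square [ 0.5335 -0.3844  0.153 ] [ 0.537  -0.3854  0.153 ]
tub [ 0.5522 -0.3224  0.061 ] [ 0.5545 -0.3229  0.061 ]
sample [ 0.5261 -0.1948  0.09  ] [ 0.5279 -0.1938  0.09  ]
vial [ 0.6199 -0.4502  0.05  ] [ 0.6219 -0.4498  0.05  ]
pan [0.674 0.068 0.08 ]
pan [ 0.665  -0.0938  0.08  ]
pan [ 0.5167 -0.0864  0.08  ]
pan [0.5243 0.0735 0.08  ]
pan [ 0.5942 -0.0099  0.08  ]
side [0.6113 0.4244 0.025 ]
side [0.6311 0.2672 0.025 ]
side [0.3866 0.2354 0.025 ]
side [0.3672 0.3929 0.025 ]
side [0.4975 0.3301 0.025 ]
spill [ 0.6164 -0.1543  0.035 ]
spill [ 0.6479 -0.4698  0.035 ]
spill [ 0.4331 -0.492   0.035 ]
spill [ 0.4005 -0.1694  0.035 ]
[[-0.963  0.27  -0.   ]
 [ 0.27   0.963 -0.002]
 [-0.    -0.002 -1.   ]] 0.1
```

```bash
cat >>h.py <<'E'
def plan(*wps):
    """rows for successive calls through world waypoints (x,y,z,yaw deg), first from measured pose"""
    s=readout.observe();p=s['ee_pos'];r=rot(s)
    for w in wps:
        a=np.radians(w[3]);y=np.array([np.cos(a),np.sin(a),0]);z=np.array([0,0,-1.])
        q=R.from_matrix(np.c_[np.cross(y,z),y,z])
        print(w,(r.inv().apply(np.array(w[:3])-p)*1000).round(1),(r.inv()*q).as_rotvec().round(3));p=np.array(w[:3]);r=q
E
python3 -c "
from h import *
plan((.29,.44,.27,60),(.44,.25,.27,40),(.50,.02,.27,20),(.511,-.20,.27,0),(.511,-.274,.21,0))"
```

```text
(0.29, 0.44, 0.27, 60) [-160.2 -147.5   -9.8] [-0.002  0.     0.25 ]
(0.44, 0.25, 0.27, 40) [-224.9  -89.5    0. ] [0.    0.    0.349]
(0.5, 0.02, 0.27, 20) [-214.8 -101.9    0. ] [0.    0.    0.349]
(0.511, -0.2, 0.27, 0) [-210.5  -64.9    0. ] [0.    0.    0.349]
(0.511, -0.274, 0.21, 0) [-74.   0.  60.] [0. 0. 0.]
```

```bash
python3 -m handwheel '[[[-160,-147,-10,-0.002,0,0.25],[-160,-147,-10,-0.002,0,0.25],[-160,-147,-10,-0.002,0,0.25],[-160,-147,-10,-0.002,0,0.25],[-160,-147,-10,-0.002,0,0.25]]]' 1
python3 -m handwheel '[[[-225,-90,0,0,0,0.35],[-225,-90,0,0,0,0.35],[-225,-90,0,0,0,0.35],[-225,-90,0,0,0,0.35],[-225,-90,0,0,0,0.35]]]'
python3 -m handwheel '[[[-215,-102,0,0,0,0.35],[-215,-102,0,0,0,0.35],[-215,-102,0,0,0,0.35],[-215,-102,0,0,0,0.35],[-215,-102,0,0,0,0.35]]]'
python3 -m handwheel '[[[-210,-65,0,0,0,0.35],[-210,-65,0,0,0,0.35],[-210,-65,0,0,0,0.35],[-210,-65,0,0,0,0.35],[-210,-65,0,0,0,0.35]]]'
python3 -c "
from h import *
import cv2
c=camera_info('wrist');im=capture('wrist');cv2.imwrite('pics/w1.png',im[:,:,::-1]);print(c);s=readout.observe();print(s['t'],s['ee_pos'],s['force'])
plan((.511,-.274,.21,0),(.511,-.274,.152,0))"
```

```text
t: 0.6
ee_pos: [0.2933, 0.4361, 0.2707]
eef_rot: [0.001, 0.262, 0.965, -0.0]
force: [0.4, 0.5, -0.1]
finger_gap: 1.001
finger_force: 0.0
t: 1.1
ee_pos: [0.441, 0.2486, 0.2705]
eef_rot: [0.0, 0.423, 0.906, 0.001]
force: [0.9, 0.4, 0.7]
finger_gap: 0.999
finger_force: 0.0
t: 1.6
ee_pos: [0.5, 0.0175, 0.2702]
eef_rot: [0.0, 0.575, 0.818, 0.001]
force: [0.2, 0.5, 0.8]
finger_gap: 1.002
finger_force: 0.0
t: 2.1
ee_pos: [0.5093, -0.2044, 0.2699]
eef_rot: [0.001, 0.71, 0.704, 0.0]
force: [0.1, 0.9, 0.2]
finger_gap: 1.002
finger_force: 0.0
{'camera_matrix': array([[318.08543564,   0.        , 315.78869793],
       [  0.        , 318.08543564, 195.14152434],
       [  0.        ,   0.        ,   1.        ]]), 'extrinsics': array([[ 0.99996015, -0.00881193,  0.00142795, -0.511742  ],
       [-0.00883609, -0.95429086,  0.29874884, -0.23444089],
       [-0.00126987, -0.29874955, -0.9543307 ,  0.33814341],
       [ 0.        ,  0.        ,  0.        ,  1.        ]])}
2.15 [ 0.5091754  -0.20595972  0.26992924] [-0.58352654 -2.99334668  0.66791663]
(0.511, -0.274, 0.21, 0) [-67.9   2.4  60.1] [ 0.001  0.002 -0.01 ]
(0.511, -0.274, 0.152, 0) [ 0.  0. 58.] [0. 0. 0.]
```

View pics/w1.png

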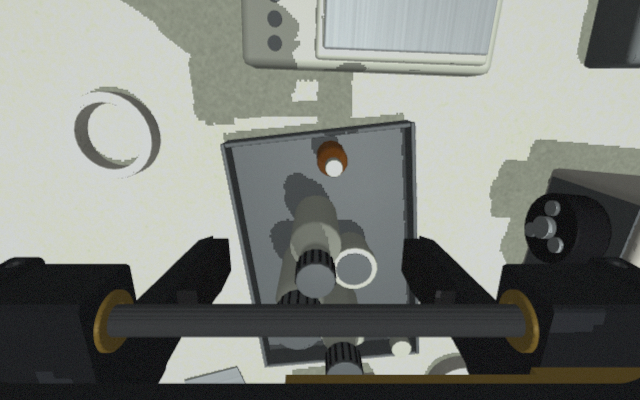

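The wrist view shows the round cap's top at (315,280) and the tub lid at (355,268). I'll back-project these as a cross-check.

```bash
python3 -c "
from h import *
print(ray('wrist',(315.5,280),.163),ray('wrist',(355,268),.061))
print(ray('wrist',(334,168),.09))
plan((.511,-.274,.21,0),(.511,-.274,.152,0))"
```

```text
[ 0.50868061 -0.27475056  0.163     ] [ 0.55487455 -0.32376206  0.061     ]
[ 0.52759581 -0.1964538   0.09      ]
(0.511, -0.274, 0.21, 0) [-67.9   2.4  60.1] [ 0.001  0.002 -0.01 ]
(0.511, -0.274, 0.152, 0) [ 0.  0. 58.] [0. 0. 0.]
```

```bash
python3 -m handwheel '[[[-40,1,20,0,0,0],[-69,1,40,0,0,0],[-69,1,60,0,0,0],[-69,1,90,0,0,0],[-69,1,117,0,0,0]]]' 
python3 -m handwheel '[[[0,0,0,0,0,0],[0,0,0,0,0,0],[0,0,0,0,0,0],[0,0,0,0,0,0],[0,0,0,0,0,0]]]' -1
python3 -m handwheel '[[[0,0,0,0,0,0],[0,0,0,0,0,0],[0,0,0,0,0,0]]]'

```

```text
t: 2.65
ee_pos: [0.5112, -0.2672, 0.1511]
eef_rot: [-0.001, 0.708, 0.706, 0.001]
force: [-0.3, 0.2, -0.8]
finger_gap: 1.002
finger_force: 0.0
t: 3.15
ee_pos: [0.5115, -0.2683, 0.1537]
eef_rot: [0.0, 0.708, 0.706, 0.001]
force: [0.5, -0.0, -0.8]
finger_gap: 0.566
finger_force: 0.0
t: 3.45
ee_pos: [0.5108, -0.2683, 0.1529]
eef_rot: [-0.0, 0.708, 0.706, 0.001]
force: [-1.0, -0.4, 3.3]
finger_gap: 0.373
finger_force: 30.0
```

The grip is 6 mm off centre along the pads, because I planned from a pose that was still moving. I'll open, shift and regrip.

```bash
python3 -m handwheel '[[[0,0,0,0,0,0],[0,0,0,0,0,0],[0,0,0,0,0,0],[0,0,0,0,0,0],[-6,0,0,0,0,0]]]' 0.4
python3 -m handwheel '[[[0,0,0,0,0,0],[0,0,0,0,0,0],[0,0,0,0,0,0],[0,0,0,0,0,0],[0,0,0,0,0,0]]]' -1
python3 -m handwheel '[[[0,0,0,0,0,0],[0,0,0,0,0,0],[0,0,0,0,0,0]]]'
python3 -c "
from h import *
s=readout.observe();print(s['ee_pos'],s['t'])
plan((.511,-.274,.275,0),(.511,-.05,.275,20),(.505,.17,.275,40),(.576,.340,.275,60),(.576,.34,.154,60))"
```

```text
t: 3.95
ee_pos: [0.5111, -0.2735, 0.1524]
eef_rot: [-0.001, 0.708, 0.706, 0.001]
force: [0.3, 0.6, 0.6]
finger_gap: 0.701
finger_force: 0.0
t: 4.45
ee_pos: [0.5106, -0.2741, 0.1525]
eef_rot: [-0.001, 0.708, 0.706, 0.001]
force: [-1.8, 0.0, 1.2]
finger_gap: 0.375
finger_force: 30.0
t: 4.75
ee_pos: [0.5107, -0.2742, 0.1526]
eef_rot: [-0.0, 0.708, 0.706, 0.001]
force: [-1.2, 0.3, 1.1]
finger_gap: 0.374
finger_force: 30.0
[ 0.51070884 -0.27415214  0.15255298] 4.75
(0.511, -0.274, 0.275, 0) [   0.4    0.4 -122.4] [ 0.001 -0.002 -0.003]
(0.511, -0.05, 0.275, 20) [224.   0.   0.] [ 0.     0.    -0.349]
(0.505, 0.17, 0.275, 40) [208.8  69.6   0. ] [ 0.     0.    -0.349]
(0.576, 0.34, 0.275, 60) [ 84.6 163.7   0. ] [ 0.     0.    -0.349]
(0.576, 0.34, 0.154, 60) [  0.   0. 121.] [0. 0. 0.]
```

```bash
python3 -m handwheel '[[[0,0,-8,0,0,0],[0,0,-30,0,0,0],[0,0,-60,0,0,0],[0,0,-95,0,0,0],[0,0,-122,0,0,0]]]' 
python3 -m handwheel '[[[20,0,0,0,0,-0.04],[60,0,0,0,0,-0.1],[105,0,0,0,0,-0.18],[150,0,0,0,0,-0.26],[195,0,0,0,0,-0.349]]]'
python3 -m handwheel '[[[43,13,0,0,0,-0.07],[85,27,0,0,0,-0.14],[127,41,0,0,0,-0.21],[169,55,0,0,0,-0.28],[211,69,0,0,0,-0.349]]]'
python3 -c "
from h import *
s=readout.observe();print(s['ee_pos'],s['t'],s['finger_gap'])
plan((.576,.340,.275,60),(.576,.34,.154,60))"
```

```text
t: 5.25
ee_pos: [0.5109, -0.2745, 0.2767]
eef_rot: [0.0, 0.708, 0.706, 0.001]
force: [0.6, -0.5, -2.6]
finger_gap: 0.379
finger_force: 30.0
t: 5.75
ee_pos: [0.5109, -0.0776, 0.2753]
eef_rot: [-0.0, 0.574, 0.819, 0.001]
force: [0.8, 0.5, -3.6]
finger_gap: 0.376
finger_force: 30.0
t: 6.25
ee_pos: [0.5042, 0.1443, 0.2757]
eef_rot: [0.0, 0.423, 0.906, 0.001]
force: [1.1, 0.8, -4.2]
finger_gap: 0.373
finger_force: 30.0
[0.50419006 0.14427984 0.27570964] 6.25 0.3731507000508226
(0.576, 0.34, 0.275, 60) [103.8 180.8   1.2] [ 0.002 -0.    -0.349]
(0.576, 0.34, 0.154, 60) [  0.   0. 121.] [0. 0. 0.]
```

```bash
python3 -m handwheel '[[[23,40,1,0,0,-0.08],[46,80,1,0,0,-0.16],[70,120,1,0,0,-0.24],[90,157,1,0,0,-0.31],[103,180,1,0,0,-0.349]]]' 
python3 -m handwheel '[[[0,0,20,0,0,0],[0,0,50,0,0,0],[0,0,80,0,0,0],[0,0,105,0,0,0],[0,0,115,0,0,0]]]'
python3 -m handwheel '[[[0,0,2,0,0,0],[0,0,4,0,0,0],[0,0,6,0,0,0],[0,0,6,0,0,0]]]'
```

```text
t: 6.75
ee_pos: [0.5768, 0.3408, 0.2745]
eef_rot: [-0.0, 0.258, 0.966, 0.002]
force: [-1.4, -0.9, -3.5]
finger_gap: 0.375
finger_force: 30.0
t: 7.25
ee_pos: [0.5753, 0.3362, 0.1569]
eef_rot: [-0.001, 0.26, 0.966, -0.001]
force: [-0.6, -0.5, -3.4]
finger_gap: 0.377
finger_force: 30.0
t: 7.65
ee_pos: [0.5776, 0.3374, 0.1548]
eef_rot: [0.001, 0.26, 0.966, 0.002]
force: [0.9, -0.1, -2.6]
finger_gap: 0.374
finger_force: 30.0
```

```bash
python3 -m handwheel '[[[0,0,1,0,0,0],[0,0,1.5,0,0,0],[0,0,2,0,0,0],[0,0,2,0,0,0]]]'
```

```text
t: 8.05
ee_pos: [0.5776, 0.3371, 0.1525]
eef_rot: [0.001, 0.26, 0.965, 0.001]
force: [-0.0, -1.1, 2.5]
finger_gap: 0.373
finger_force: 30.0
```

```bash
python3 -m handwheel '[[[0,0,0,0,0,0],[0,0,0,0,0,0],[0,0,0,0,0,0],[0,0,0,0,0,0],[0,0,-5,0,0,0]]]' 0.6
python3 -m handwheel '[[[0,0,-20,0,0,0],[0,0,-50,0,0,0],[0,0,-90,0,0,0],[0,0,-117,0,0,0],[0,0,-117,0,0,0]]]' 1
python3 -c "
from h import *
s=readout.observe();print(s['ee_pos'],s['t'],s['finger_gap'])
plan((.50,.16,.275,40),(.5,-.06,.275,20),(.492,-.28,.275,0),(.492,-.338,.175,0),(.492,-.338,.133,0))"
```

```text
t: 8.55
ee_pos: [0.5766, 0.3369, 0.1562]
eef_rot: [-0.0, 0.26, 0.966, 0.001]
force: [-0.6, -0.0, 1.3]
finger_gap: 0.791
finger_force: 0.0
t: 9.05
ee_pos: [0.5792, 0.3379, 0.279]
eef_rot: [0.003, 0.26, 0.965, 0.004]
force: [1.3, 0.1, 0.3]
finger_gap: 1.001
finger_force: 0.0
[0.57920764 0.33793735 0.2790439 ] 9.05 1.0007120688858568
(0.5, 0.16, 0.275, 40) [ -21.  -193.7    2.3] [0.01  0.002 0.346]
(0.5, -0.06, 0.275, 20) [-168.5 -141.4    0. ] [0.    0.    0.349]
(0.492, -0.28, 0.275, 0) [-204.   -82.8    0. ] [0.    0.    0.349]
(0.492, -0.338, 0.175, 0) [-58.   0. 100.] [0. 0. 0.]
(0.492, -0.338, 0.133, 0) [ 0.  0. 42.] [0. 0. 0.]
```

```bash
python3 -m handwheel '[[[-21,-192,0,0,0,0.35],[-21,-192,0,0,0,0.35],[-21,-192,0,0,0,0.35],[-21,-192,0,0,0,0.35],[-21,-192,0,0,0,0.35]]]' 
python3 -m handwheel '[[[-168,-141,0,0,0,0.35],[-168,-141,0,0,0,0.35],[-168,-141,0,0,0,0.35],[-168,-141,0,0,0,0.35],[-168,-141,0,0,0,0.35]]]'
python3 -m handwheel '[[[-204,-83,0,0,0,0.35],[-204,-83,0,0,0,0.35],[-204,-83,0,0,0,0.35],[-204,-83,0,0,0,0.35],[-204,-83,0,0,0,0.35]]]'
python3 -m handwheel '[[[0,0,0,0,0,0],[0,0,0,0,0,0]]]'
python3 -c "
from h import *
import cv2
im=capture('wrist');cv2.imwrite('pics/w2.png',im[:,:,::-1])
plan((.492,-.338,.175,0),(.492,-.338,.133,0))"
```

```text
t: 9.55
ee_pos: [0.4964, 0.1541, 0.273]
eef_rot: [-0.001, 0.428, 0.904, -0.001]
force: [-0.1, 0.2, -0.2]
finger_gap: 1.006
finger_force: 0.0
t: 10.05
ee_pos: [0.4972, -0.0638, 0.2731]
eef_rot: [0.0, 0.578, 0.816, 0.0]
force: [-0.3, 0.1, 0.3]
finger_gap: 0.999
finger_force: 0.0
t: 10.55
ee_pos: [0.4872, -0.284, 0.2726]
eef_rot: [0.001, 0.711, 0.703, -0.0]
force: [0.3, -0.0, -0.0]
finger_gap: 1.0
finger_force: 0.0
t: 10.75
ee_pos: [0.4887, -0.2782, 0.272]
eef_rot: [-0.001, 0.709, 0.705, 0.001]
force: [-0.4, -0.0, -0.1]
finger_gap: 0.996
finger_force: 0.0
(0.492, -0.338, 0.175, 0) [-61.    3.3  96.8] [ 0.    -0.003 -0.004]
(0.492, -0.338, 0.133, 0) [ 0.  0. 42.] [0. 0. 0.]
```

View pics/w2.png

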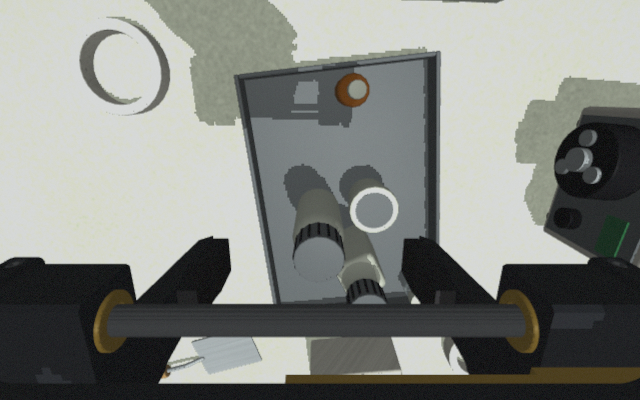

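The round bottle is gone from the tray. The wide cap's top is at (318,259) and the tub is at (374,211).

```bash
python3 -c "
from h import *
print(ray('wrist',(318,259),.145),ray('wrist',(374,211),.061))"
python3 -m handwheel '[[[-30,3,30,0,0,-0.004],[-62,3,60,0,0,-0.004],[-62,3,90,0,0,-0.004],[-62,3,120,0,0,-0.004],[-62,3,138,0,0,-0.004]]]'
python3 -m handwheel '[[[0,0,0,0,0,0],[0,0,0,0,0,0]]]' 
```

```text
[ 0.49094763 -0.33694573  0.145     ] [ 0.55429457 -0.32295314  0.061     ]
t: 11.3
ee_pos: [0.4913, -0.3378, 0.1319]
eef_rot: [-0.002, 0.707, 0.707, 0.001]
force: [1.1, 0.8, 0.5]
finger_gap: 1.004
finger_force: 0.0
t: 11.5
ee_pos: [0.4919, -0.3395, 0.1348]
eef_rot: [-0.0, 0.707, 0.707, 0.001]
force: [-0.4, -0.5, 0.6]
finger_gap: 1.004
finger_force: 0.0
```

```bash
python3 -m handwheel '[[[0,0,0,0,0,0],[0,0,0,0,0,0],[0,0,0,0,0,0],[0,0,0,0,0,0],[0,0,0,0,0,0]]]' -1
python3 -m handwheel '[[[0,0,0,0,0,0],[0,0,0,0,0,0],[0,0,0,0,0,0]]]'
python3 -c "
from h import *
s=readout.observe();print(s['ee_pos'],s['t'])"
python3 -m handwheel '[[[0,0,-10,0,0,0],[0,0,-40,0,0,0],[0,0,-80,0,0,0],[0,0,-120,0,0,0],[0,0,-141,0,0,0]]]' 
python3 -c "
from h import *
s=readout.observe();print(s['ee_pos'],s['t'],s['finger_gap'])
plan((.5,-.12,.275,20),(.5,.1,.275,40),(.499,.330,.275,60),(.499,.33,.133,60))"
```

```text
t: 12.0
ee_pos: [0.4912, -0.3408, 0.1347]
eef_rot: [-0.0, 0.708, 0.706, 0.001]
force: [-0.5, 0.6, -0.5]
finger_gap: 0.568
finger_force: 0.0
t: 12.3
ee_pos: [0.4911, -0.3409, 0.1346]
eef_rot: [-0.0, 0.708, 0.706, 0.001]
force: [-0.3, -0.5, 2.7]
finger_gap: 0.511
finger_force: 30.0
[ 0.49106274 -0.34088795  0.13457316] 12.3
t: 12.8
ee_pos: [0.4915, -0.3419, 0.2791]
eef_rot: [0.001, 0.708, 0.706, 0.001]
force: [0.6, -0.5, -2.3]
finger_gap: 0.516
finger_force: 30.0
[ 0.49145457 -0.34190658  0.27905863] 12.8 0.5159735483284127
(0.5, -0.12, 0.275, 20) [221.9   8.    4.1] [ 0.004  0.001 -0.352]
(0.5, 0.1, 0.275, 40) [206.7  75.2   0. ] [ 0.     0.    -0.349]
(0.499, 0.33, 0.275, 60) [176.8 147.1   0. ] [ 0.     0.    -0.349]
(0.499, 0.33, 0.133, 60) [  0.   0. 142.] [0. 0. 0.]
```

```bash
python3 -m handwheel '[[[25,1,0,0,0,-0.04],[70,3,0,0,0,-0.1],[117,5,0,0,0,-0.18],[165,6,0,0,0,-0.26],[212,8,0,0,0,-0.349]]]'
python3 -m handwheel '[[[44,15,0,0,0,-0.07],[87,30,0,0,0,-0.14],[130,45,0,0,0,-0.21],[170,60,0,0,0,-0.28],[212,75,0,0,0,-0.349]]]'
python3 -m handwheel '[[[38,32,0,0,0,-0.08],[76,64,0,0,0,-0.16],[114,96,0,0,0,-0.24],[150,128,0,0,0,-0.31],[177,147,0,0,0,-0.349]]]'
python3 -m handwheel '[[[0,0,0,0,0,0],[0,0,0,0,0,0]]]' 
python3 -c "
from h import *
plan((.499,.33,.155,60),(.499,.33,.135,60))"
```

```text
t: 13.3
ee_pos: [0.4987, -0.1271, 0.2761]
eef_rot: [-0.0, 0.573, 0.819, 0.001]
force: [1.5, 0.3, -3.5]
finger_gap: 0.511
finger_force: 30.0
t: 13.8
ee_pos: [0.4973, 0.0971, 0.2766]
eef_rot: [0.0, 0.423, 0.906, 0.001]
force: [0.2, -0.6, -2.8]
finger_gap: 0.516
finger_force: 30.0
t: 14.3
ee_pos: [0.4962, 0.3296, 0.2767]
eef_rot: [-0.0, 0.257, 0.966, 0.001]
force: [1.6, -0.0, -3.3]
finger_gap: 0.51
finger_force: 30.0
t: 14.5
ee_pos: [0.4966, 0.3259, 0.2764]
eef_rot: [0.0, 0.259, 0.966, 0.0]
force: [-0.3, -0.8, -3.8]
finger_gap: 0.513
finger_force: 30.0
(0.499, 0.33, 0.155, 60) [  0.    4.7 121.4] [ 0.    -0.    -0.001]
(0.499, 0.33, 0.135, 60) [ 0.  0. 20.] [0. 0. 0.]
```

```bash
python3 -m handwheel '[[[0,4,20,0,0,0],[0,4,55,0,0,0],[0,4,95,0,0,0],[0,4,125,0,0,0],[0,4,136,0,0,0]]]'
python3 -m handwheel '[[[0,0,2,0,0,0],[0,0,4,0,0,0],[0,0,5,0,0,0],[0,0,6,0,0,0],[0,0,6,0,0,0]]]'
```

```text
t: 15.0
ee_pos: [0.4981, 0.3263, 0.1379]
eef_rot: [-0.001, 0.261, 0.965, -0.002]
force: [-0.9, -0.2, -2.7]
finger_gap: 0.513
finger_force: 30.0
t: 15.5
ee_pos: [0.4996, 0.3299, 0.1354]
eef_rot: [0.001, 0.26, 0.966, 0.001]
force: [0.2, 0.1, -3.5]
finger_gap: 0.515
finger_force: 30.0
```

```bash
python3 -m handwheel '[[[0,0,1,0,0,0],[0,0,1.5,0,0,0],[0,0,1.5,0,0,0]]]'
python3 -c "
from h import *
print(readout.observe()['ee_pos'])"
```

```text
t: 15.8
ee_pos: [0.4999, 0.3299, 0.1345]
eef_rot: [0.001, 0.26, 0.966, 0.002]
force: [-1.5, -1.1, 6.0]
finger_gap: 0.515
finger_force: 30.0
[0.49989673 0.32987535 0.13454675]
```

```bash
python3 -m handwheel '[[[0,0,0,0,0,0],[0,0,0,0,0,0],[0,0,0,0,0,0],[0,0,0,0,0,0],[0,0,-5,0,0,0]]]' 0.8
python3 -m handwheel '[[[0,0,-20,0,0,0],[0,0,-60,0,0,0],[0,0,-100,0,0,0],[0,0,-135,0,0,0],[0,0,-135,0,0,0]]]' 1
python3 -c "
from h import *
s=readout.observe();print(s['ee_pos'],s['t'],s['finger_gap'])
plan((.49,.12,.275,40),(.51,-.10,.275,20),(.535,-.32,.275,0),(.535,-.385,.165,0),(.535,-.385,.142,0))"
```

```text
t: 16.3
ee_pos: [0.4988, 0.3294, 0.1377]
eef_rot: [-0.0, 0.26, 0.966, 0.0]
force: [0.4, 0.3, 0.1]
finger_gap: 0.897
finger_force: 0.0
t: 16.8
ee_pos: [0.5017, 0.3308, 0.2789]
eef_rot: [0.003, 0.26, 0.966, 0.005]
force: [0.3, 0.1, -0.3]
finger_gap: 0.998
finger_force: 0.0
[0.50165016 0.33078502 0.27885705] 16.8 0.9975599439620054
(0.49, 0.12, 0.275, 40) [ -95.8 -188.2    2.1] [0.011 0.001 0.347]
(0.51, -0.1, 0.275, 20) [-181.4 -126.1    0. ] [0.    0.    0.349]
(0.535, -0.32, 0.275, 0) [-215.3  -51.8    0. ] [0.    0.    0.349]
(0.535, -0.385, 0.165, 0) [-65.   0. 110.] [0. 0. 0.]
(0.535, -0.385, 0.142, 0) [ 0.  0. 23.] [0. 0. 0.]
```

```bash
python3 -m handwheel '[[[-95,-187,0,0,0,0.35],[-95,-187,0,0,0,0.35],[-95,-187,0,0,0,0.35],[-95,-187,0,0,0,0.35],[-95,-187,0,0,0,0.35]]]' 
python3 -m handwheel '[[[-181,-125,0,0,0,0.35],[-181,-125,0,0,0,0.35],[-181,-125,0,0,0,0.35],[-181,-125,0,0,0,0.35],[-181,-125,0,0,0,0.35]]]'
python3 -m handwheel '[[[-215,-50,0,0,0,0.35],[-215,-50,0,0,0,0.35],[-215,-50,0,0,0,0.35],[-215,-50,0,0,0,0.35],[-215,-50,0,0,0,0.35]]]'
python3 -m handwheel '[[[0,0,0,0,0,0],[0,0,0,0,0,0]]]'
python3 -c "
from h import *
import cv2
im=capture('wrist');cv2.imwrite('pics/w3.png',im[:,:,::-1])
plan((.535,-.385,.142,0))"
```

```text
t: 17.3
ee_pos: [0.4868, 0.1135, 0.2726]
eef_rot: [0.0, 0.428, 0.904, -0.0]
force: [-0.3, 0.5, -0.0]
finger_gap: 1.001
finger_force: 0.0
t: 17.8
ee_pos: [0.507, -0.104, 0.2725]
eef_rot: [0.001, 0.577, 0.816, 0.0]
force: [1.4, 0.3, -0.1]
finger_gap: 0.997
finger_force: 0.0
t: 18.3
ee_pos: [0.5321, -0.3232, 0.2716]
eef_rot: [0.0, 0.71, 0.704, -0.0]
force: [-0.5, 0.4, 0.5]
finger_gap: 0.999
finger_force: 0.0
t: 18.5
ee_pos: [0.5331, -0.3174, 0.2713]
eef_rot: [-0.001, 0.709, 0.705, 0.001]
force: [0.4, 0.3, -0.5]
finger_gap: 0.999
finger_force: 0.0
(0.535, -0.385, 0.142, 0) [-68.9   1.8 129.2] [ 0.    -0.003 -0.003]
```

View pics/w3.png

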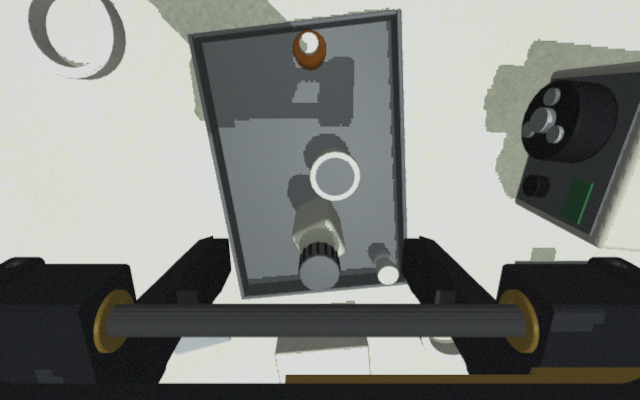

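Only the square bottle, the tub, the amber bottle and the vial remain. The square cap's top is at (320,273).

```bash
python3 -c "
from h import *
print(ray('wrist',(320,273),.153),ray('wrist',(335,176),.061))"
python3 -m handwheel '[[[-30,1,30,0,0,-0.003],[-67,1,60,0,0,-0.003],[-67,1,90,0,0,-0.003],[-67,1,115,0,0,-0.003],[-67,1,129,0,0,-0.003]]]'
python3 -m handwheel '[[[0,0,0,0,0,0],[0,0,0,0,0,0]]]' 
```

```text
[ 0.53714059 -0.38488635  0.153     ] [ 0.5545689  -0.32143598  0.061     ]
t: 19.05
ee_pos: [0.5338, -0.3822, 0.1405]
eef_rot: [-0.002, 0.707, 0.707, 0.001]
force: [0.9, 0.7, 0.9]
finger_gap: 0.999
finger_force: 0.0
t: 19.25
ee_pos: [0.5347, -0.3845, 0.1439]
eef_rot: [0.0, 0.707, 0.707, 0.001]
force: [0.6, -0.4, 0.7]
finger_gap: 1.001
finger_force: 0.0
```

Near slot is (.422,.320), measured from the tray.

```bash
python3 -m handwheel '[[[0,1,1,0,0,0],[0,1,1,0,0,0],[0,1,1,0,0,0],[0,1,1,0,0,0],[0,1,1,0,0,0]]]' -1
python3 -m handwheel '[[[0,0,0,0,0,0],[0,0,0,0,0,0],[0,0,0,0,0,0]]]'
python3 -c "
from h import *
s=readout.observe();print(s['ee_pos'],s['t'])"
python3 -m handwheel '[[[0,0,-10,0,0,0],[0,0,-40,0,0,0],[0,0,-80,0,0,0],[0,0,-115,0,0,0],[0,0,-132,0,0,0]]]' 
python3 -c "
from h import *
s=readout.observe();print(s['ee_pos'],s['t'],s['finger_gap'])
plan((.51,-.17,.275,20),(.47,.06,.275,40),(.435,.22,.275,60),(.422,.320,.275,60))"
```

```text
t: 19.75
ee_pos: [0.5349, -0.3852, 0.1421]
eef_rot: [-0.0, 0.708, 0.706, 0.001]
force: [0.2, -0.2, 0.4]
finger_gap: 0.568
finger_force: 0.0
t: 20.05
ee_pos: [0.5349, -0.3852, 0.1419]
eef_rot: [-0.0, 0.708, 0.706, 0.001]
force: [0.5, -0.5, -0.1]
finger_gap: 0.395
finger_force: 30.0
[ 0.53488752 -0.38519032  0.14192557] 20.05
t: 20.55
ee_pos: [0.5352, -0.3865, 0.278]
eef_rot: [0.002, 0.708, 0.706, 0.001]
force: [0.9, -0.1, -1.4]
finger_gap: 0.4
finger_force: 30.0
[ 0.53524786 -0.38649446  0.27799488] 20.55 0.39956680844318265
(0.51, -0.17, 0.275, 20) [216.4 -25.8   2.7] [ 0.004  0.002 -0.352]
(0.47, 0.06, 0.275, 40) [229.8  41.1   0. ] [ 0.     0.    -0.349]
(0.435, 0.22, 0.275, 60) [145.1  76.    0. ] [ 0.     0.    -0.349]
(0.422, 0.32, 0.275, 60) [61.3 80.1  0. ] [0. 0. 0.]
```

```bash
python3 -m handwheel '[[[25,-3,0,0,0,-0.04],[70,-8,0,0,0,-0.1],[117,-14,0,0,0,-0.18],[165,-20,0,0,0,-0.26],[212,-26,0,0,0,-0.349]]]'
python3 -m handwheel '[[[46,8,0,0,0,-0.07],[92,16,0,0,0,-0.14],[138,24,0,0,0,-0.21],[184,32,0,0,0,-0.28],[230,41,0,0,0,-0.349]]]'
python3 -m handwheel '[[[40,21,0,0,0,-0.08],[80,42,0,0,0,-0.16],[115,60,0,0,0,-0.24],[145,76,0,0,0,-0.31],[165,105,0,0,0,-0.349]]]'
python3 -m handwheel '[[[0,0,0,0,0,0],[0,0,0,0,0,0]]]' 
python3 -c "
from h import *
plan((.422,.32,.155,60),(.422,.32,.142,60))"
```

```text
t: 21.05
ee_pos: [0.5084, -0.1715, 0.2747]
eef_rot: [-0.0, 0.573, 0.819, 0.001]
force: [0.5, 0.5, -1.5]
finger_gap: 0.399
finger_force: 30.0
t: 21.55
ee_pos: [0.4686, 0.0583, 0.2753]
eef_rot: [0.0, 0.423, 0.906, 0.001]
force: [0.5, 0.2, -2.3]
finger_gap: 0.398
finger_force: 30.0
t: 22.05
ee_pos: [0.4423, 0.2521, 0.2754]
eef_rot: [-0.001, 0.258, 0.966, 0.001]
force: [0.5, 0.2, -1.9]
finger_gap: 0.397
finger_force: 30.0
t: 22.25
ee_pos: [0.4442, 0.2508, 0.2751]
eef_rot: [0.0, 0.26, 0.966, 0.001]
force: [-0.5, -1.6, -1.2]
finger_gap: 0.396
finger_force: 30.0
(0.422, 0.32, 0.155, 60) [ 53.9  48.6 120.2] [ 0.001  0.    -0.002]
(0.422, 0.32, 0.142, 60) [ 0.  0. 13.] [0. 0. 0.]
```

```bash
python3 -m handwheel '[[[15,13,0,0,0,0],[35,31,10,0,0,0],[50,45,40,0,0,0],[54,49,80,0,0,0],[54,49,115,0,0,0]]]'
python3 -m handwheel '[[[0,0,8,0,0,0],[0,0,13,0,0,0],[0,0,15,0,0,0],[0,0,17,0,0,0],[0,0,17,0,0,0]]]'
```

```text
t: 22.75
ee_pos: [0.4219, 0.3202, 0.1591]
eef_rot: [0.0, 0.26, 0.966, 0.001]
force: [0.4, -0.2, -2.7]
finger_gap: 0.396
finger_force: 30.0
t: 23.25
ee_pos: [0.4229, 0.3208, 0.1442]
eef_rot: [0.001, 0.26, 0.966, 0.002]
force: [0.1, -0.0, -2.2]
finger_gap: 0.394
finger_force: 30.0
```

```bash
python3 -m handwheel '[[[0,0,1,0,0,0],[0,0,2,0,0,0],[0,0,2,0,0,0]]]'
python3 -m handwheel '[[[0,0,0,0,0,0],[0,0,0.5,0,0,0],[0,0,1,0,0,0],[0,0,1,0,0,0]]]'
python3 -c "
from h import *
print(readout.observe()['ee_pos'])"
```

```text
t: 23.55
ee_pos: [0.4228, 0.321, 0.1418]
eef_rot: [0.001, 0.26, 0.966, 0.002]
force: [0.2, -0.1, 2.9]
finger_gap: 0.396
finger_force: 30.0
t: 23.95
ee_pos: [0.4231, 0.3214, 0.1416]
eef_rot: [0.001, 0.26, 0.966, 0.002]
force: [-1.5, -1.1, 12.9]
finger_gap: 0.397
finger_force: 30.0
[0.42313572 0.32144363 0.14161257]
```

```bash
python3 -m handwheel '[[[0,0,0,0,0,0],[0,0,0,0,0,0],[0,0,0,0,0,0],[0,0,0,0,0,0],[0,0,-5,0,0,0]]]' 0.7
python3 -m handwheel '[[[0,0,-20,0,0,0],[0,0,-60,0,0,0],[0,0,-100,0,0,0],[0,0,-130,0,0,0],[0,0,-130,0,0,0]]]' 1
python3 -c "
from h import *
s=readout.observe();print(s['ee_pos'],s['t'],s['finger_gap'])
plan((.45,.10,.275,40),(.51,-.11,.275,20),(.555,-.323,.275,0),(.555,-.323,.055,0))"
```

```text
t: 24.45
ee_pos: [0.4217, 0.3202, 0.1446]
eef_rot: [-0.0, 0.26, 0.966, 0.0]
force: [0.1, -0.4, 0.4]
finger_gap: 0.83
finger_force: 0.0
t: 24.95
ee_pos: [0.4241, 0.3218, 0.2797]
eef_rot: [0.002, 0.26, 0.966, 0.004]
force: [0.0, 0.3, 1.0]
finger_gap: 0.999
finger_force: 0.0
[0.42407479 0.32177389 0.27967247] 24.95 0.9986811614751324
(0.45, 0.1, 0.275, 40) [-133.8 -178.8    3.2] [0.01  0.    0.347]
(0.51, -0.11, 0.275, 20) [-199.4  -89.     0. ] [0.    0.    0.349]
(0.555, -0.323, 0.275, 0) [-215.5  -30.6    0. ] [0.    0.    0.349]
(0.555, -0.323, 0.055, 0) [  0.   0. 220.] [0. 0. 0.]
```

```bash
python3 -m handwheel '[[[-133,-178,0,0,0,0.35],[-133,-178,0,0,0,0.35],[-133,-178,0,0,0,0.35],[-133,-178,0,0,0,0.35],[-133,-178,0,0,0,0.35]]]' 
python3 -m handwheel '[[[-199,-89,0,0,0,0.35],[-199,-89,0,0,0,0.35],[-199,-89,0,0,0,0.35],[-199,-89,0,0,0,0.35],[-199,-89,0,0,0,0.35]]]'
python3 -m handwheel '[[[-215,-30,0,0,0,0.35],[-215,-30,0,0,0,0.35],[-215,-30,0,0,0,0.35],[-215,-30,0,0,0,0.35],[-215,-30,0,0,0,0.35]]]'
python3 -m handwheel '[[[0,0,0,0,0,0],[0,0,0,0,0,0]]]'
python3 -c "
from h import *
import cv2
im=capture('top');cv2.imwrite('pics/t2.png',cv2.resize(im[140:290,140:365,::-1],None,fx=3.5,fy=3.5))
plan((.5545,-.3228,.275,0),(.5545,-.3228,.055,0))"
```

```text
t: 25.45
ee_pos: [0.4474, 0.0948, 0.2743]
eef_rot: [-0.0, 0.426, 0.905, 0.0]
force: [-0.3, 0.7, 0.3]
finger_gap: 1.001
finger_force: 0.0
t: 25.95
ee_pos: [0.5068, -0.1157, 0.2742]
eef_rot: [0.001, 0.578, 0.816, -0.0]
force: [0.7, 0.4, 0.3]
finger_gap: 1.005
finger_force: 0.0
t: 26.45
ee_pos: [0.55, -0.3283, 0.2733]
eef_rot: [0.0, 0.711, 0.703, -0.001]
force: [-0.7, -1.1, -0.1]
finger_gap: 1.002
finger_force: 0.0
t: 26.65
ee_pos: [0.551, -0.3219, 0.2731]
eef_rot: [-0.001, 0.709, 0.705, 0.001]
force: [0.1, -0.4, -0.0]
finger_gap: 1.001
finger_force: 0.0
(0.5545, -0.3228, 0.275, 0) [-1.8  3.1 -1.7] [-0.    -0.003 -0.004]
(0.5545, -0.3228, 0.055, 0) [  0.   0. 220.] [0. 0. 0.]
```

View pics/t2.png

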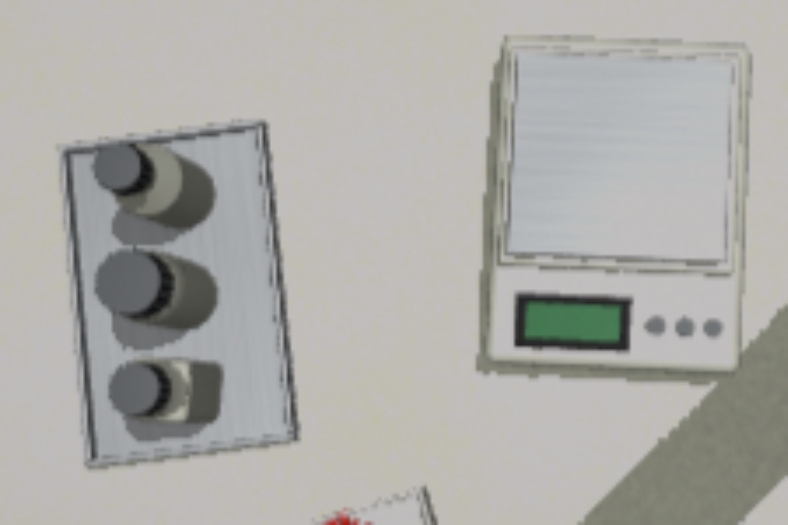

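All three bottles stand upright in the side tray, with caps at (124,167), (133,284) and (141,389). The pan is clear. Next I grasp the tub.

```bash
python3 -m handwheel '[[[-1,3,45,0,0,-0.004],[-1,3,95,0,0,-0.004],[-1,3,145,0,0,-0.004],[-1,3,185,0,0,-0.004],[-1,3,208,0,0,-0.004]]]'
python3 -m handwheel '[[[0,0,8,0,0,0],[0,0,11,0,0,0],[0,0,11,0,0,0]]]'
python3 -m handwheel '[[[0,0,0,0,0,0],[0,0,0,0,0,0],[0,0,0,0,0,0],[0,0,0,0,0,0],[0,0,0,0,0,0]]]' -1
python3 -m handwheel '[[[0,0,0,0,0,0],[0,0,0,0,0,0]]]'
```

```text
t: 27.2
ee_pos: [0.5534, -0.3195, 0.0625]
eef_rot: [-0.003, 0.707, 0.708, 0.001]
force: [0.5, 0.4, -0.1]
finger_gap: 1.0
finger_force: 0.0
t: 27.5
ee_pos: [0.5554, -0.323, 0.0561]
eef_rot: [0.0, 0.707, 0.707, 0.001]
force: [0.0, -0.0, -1.0]
finger_gap: 1.005
finger_force: 0.0
t: 28.0
ee_pos: [0.5546, -0.3234, 0.0554]
eef_rot: [-0.0, 0.707, 0.707, 0.001]
force: [-0.0, 1.1, 3.3]
finger_gap: 0.623
finger_force: 30.0
t: 28.2
ee_pos: [0.5546, -0.3234, 0.0554]
eef_rot: [-0.0, 0.707, 0.707, 0.001]
force: [-0.6, 0.0, 6.4]
finger_gap: 0.621
finger_force: 30.0
```

```bash
python3 -m handwheel '[[[0,0,-10,0,0,0],[0,0,-40,0,0,0],[0,0,-80,0,0,0],[0,0,-120,0,0,0],[0,0,-150,0,0,0]]]'
python3 -m handwheel '[[[20,3,0,0,0,0],[60,8,0,0,0,0],[105,14,0,0,0,0],[150,20,0,0,0,0],[195,26,0,0,0,0]]]'
python3 -m handwheel '[[[40,6,0,0,0,0],[80,11,0,0,0,0],[108,14,0,0,0,0],[118,16,0,0,0,0],[118,16,0,0,0,0]]]'
python3 -m handwheel '[[[0,0,0,0,0,0],[0,0,0,0,0,0]]]'
python3 -c "
from h import *
plan((.5965,-.0095,.1304,0))"
```

```text
t: 28.7
ee_pos: [0.5548, -0.324, 0.2078]
eef_rot: [0.001, 0.708, 0.707, 0.001]
force: [0.6, -0.5, -2.1]
finger_gap: 0.621
finger_force: 30.0
t: 29.2
ee_pos: [0.5805, -0.1268, 0.2057]
eef_rot: [-0.0, 0.708, 0.707, 0.001]
force: [0.5, 0.4, -1.6]
finger_gap: 0.625
finger_force: 30.0
t: 29.7
ee_pos: [0.5969, -0.0092, 0.2056]
eef_rot: [-0.0, 0.706, 0.708, 0.001]
force: [-0.2, -0.6, -1.6]
finger_gap: 0.623
finger_force: 30.0
t: 29.9
ee_pos: [0.5965, -0.0132, 0.2058]
eef_rot: [0.0, 0.709, 0.706, 0.001]
force: [0.0, 0.2, -1.2]
finger_gap: 0.62
finger_force: 30.0
(0.5965, -0.0095, 0.1304, 0) [ 3.6 -0.1 75.4] [ 0.001 -0.001 -0.004]
```

```bash
python3 -m handwheel '[[[3,0,20,0,0,0],[3,0,45,0,0,0],[3,0,62,0,0,0],[3,0,69,0,0,0],[3,0,71,0,0,0]]]'
python3 -m handwheel '[[[0,0,1,0,0,0],[0,0,2,0,0,0],[0,0,2,0,0,0],[0,0,2,0,0,0]]]'
python3 -m handwheel '[[[0,0,0.5,0,0,0],[0,0,1,0,0,0],[0,0,1,0,0,0]]]'
```

```text
t: 30.4
ee_pos: [0.5964, -0.0088, 0.1342]
eef_rot: [-0.001, 0.708, 0.706, 0.0]
force: [0.8, 0.2, -1.3]
finger_gap: 0.625
finger_force: 30.0
t: 30.8
ee_pos: [0.5971, -0.0074, 0.1332]
eef_rot: [-0.0, 0.707, 0.707, 0.001]
force: [0.2, 0.7, -1.7]
finger_gap: 0.623
finger_force: 30.0
t: 31.1
ee_pos: [0.5968, -0.0074, 0.1316]
eef_rot: [-0.0, 0.707, 0.707, 0.001]
force: [-0.4, -0.5, -2.1]
finger_gap: 0.628
finger_force: 30.0
```

```bash
python3 -m handwheel '[[[-2,0,0.5,0,0,0],[-2,0,1,0,0,0],[-2,0,1,0,0,0]]]'
python3 -m handwheel '[[[0,0,0.5,0,0,0],[0,0,0.5,0,0,0]]]'
```

```text
t: 31.4
ee_pos: [0.5967, -0.0096, 0.1306]
eef_rot: [-0.0, 0.708, 0.707, 0.001]
force: [0.4, -0.3, -1.7]
finger_gap: 0.627
finger_force: 30.0
t: 31.6
ee_pos: [0.5968, -0.0095, 0.1304]
eef_rot: [-0.0, 0.707, 0.707, 0.001]
force: [-1.4, 0.3, 2.6]
finger_gap: 0.62
finger_force: 30.0
```

```bash
python3 -m handwheel '[[[0,0,0,0,0,0],[0,0,0,0,0,0],[0,0,0,0,0,0],[0,0,0,0,0,0],[0,0,0,0,0,0]]]' 1
python3 -m handwheel '[[[0,0,-20,0,0,0],[0,0,-60,0,0,0],[0,0,-105,0,0,0],[0,0,-145,0,0,0],[0,0,-145,0,0,0]]]'
python3 -c "
from h import *
s=readout.observe();print(s['ee_pos'],s['t'],s['finger_gap'])
plan((.52,.17,.275,30),(.4225,.3208,.275,60),(.4225,.3208,.1417,60))"
```

```text
t: 32.1
ee_pos: [0.5968, -0.0094, 0.1301]
eef_rot: [-0.0, 0.707, 0.707, 0.001]
force: [0.6, 0.5, 0.1]
finger_gap: 0.999
finger_force: 0.0
t: 32.6
ee_pos: [0.5997, -0.0105, 0.2808]
eef_rot: [0.003, 0.708, 0.707, 0.005]
force: [0.4, 0.6, 0.3]
finger_gap: 1.0
finger_force: 0.0
[ 0.59972009 -0.01046755  0.28080782] 32.6 0.9999811910804101
(0.52, 0.17, 0.275, 30) [180.3 -80.    5.4] [ 0.011  0.    -0.525]
(0.4225, 0.3208, 0.275, 60) [179.3  -9.    0. ] [ 0.     0.    -0.524]
(0.4225, 0.3208, 0.1417, 60) [  0.    0.  133.3] [0. 0. 0.]
```

```bash
python3 -m handwheel '[[[180,-77,0,0,0,-0.524],[180,-77,0,0,0,-0.524],[180,-77,0,0,0,-0.524],[180,-77,0,0,0,-0.524],[180,-77,0,0,0,-0.524]]]'
python3 -m handwheel '[[[179,-9,0,0,0,-0.524],[179,-9,0,0,0,-0.524],[179,-9,0,0,0,-0.524],[179,-9,0,0,0,-0.524],[179,-9,0,0,0,-0.524]]]'
python3 -m handwheel '[[[0,0,0,0,0,0],[0,0,0,0,0,0]]]'
python3 -c "
from h import *
import cv2
im=capture('top');cv2.imwrite('pics/t3.png',cv2.resize(im[140:290,140:365,::-1],None,fx=3.5,fy=3.5))
plan((.4225,.3208,.1417,60))"
```

```text
t: 33.1
ee_pos: [0.5165, 0.1776, 0.2743]
eef_rot: [-0.002, 0.495, 0.869, 0.002]
force: [0.1, -0.1, -0.0]
finger_gap: 0.998
finger_force: 0.0
t: 33.6
ee_pos: [0.4197, 0.3246, 0.2748]
eef_rot: [-0.001, 0.255, 0.967, 0.001]
force: [-0.5, -1.0, -0.2]
finger_gap: 1.001
finger_force: 0.0
t: 33.8
ee_pos: [0.4238, 0.3191, 0.2753]
eef_rot: [0.0, 0.261, 0.965, 0.0]
force: [-0.0, -0.0, 0.7]
finger_gap: 1.0
finger_force: 0.0
(0.4225, 0.3208, 0.1417, 60) [  2.    0.7 133.7] [ 0.001  0.    -0.004]
```

View pics/t3.png

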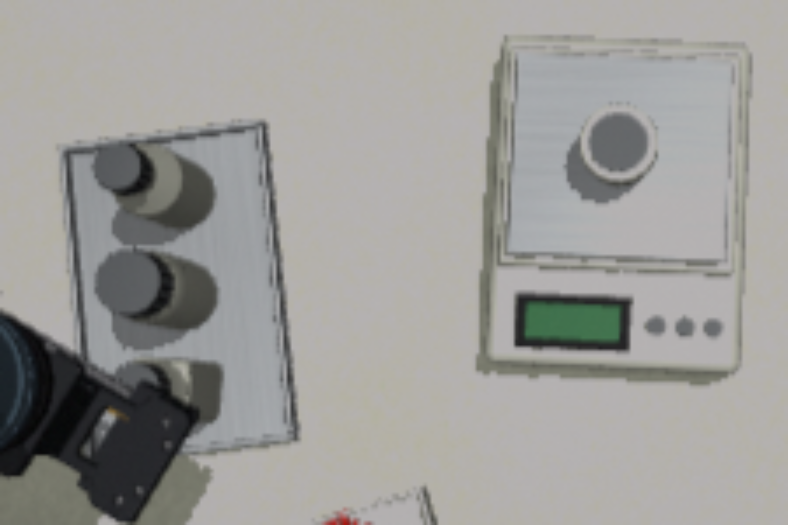

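The tub stands upright on the pan, with its lid centre at crop (619,145). I'll check the offset numerically, then grasp the square bottle.

```bash
python3 -c "
from h import *
C=lambda u,v:((u+.5)/3.5-.5+140,(v+.5)/3.5-.5+140)
print(ray('top',C(619,145),.136),np.mean([ray('top',C(*p),.08) for p in[(517,53),(736,62),(726,263),(507,253)]],0))"
python3 -m handwheel '[[[1,0,30,0,0,0],[1,0,70,0,0,0],[1,0,105,0,0,0],[1,0,128,0,0,0],[1,0,133,0,0,0]]]'
python3 -m handwheel '[[[0,0,0,0,0,0],[0,0,0,0,0,0]]]'
```

```text
[ 0.59367189 -0.00898794  0.136     ] [ 0.59391737 -0.0097131   0.08      ]
t: 34.35
ee_pos: [0.4214, 0.3192, 0.1402]
eef_rot: [-0.001, 0.26, 0.966, -0.001]
force: [0.3, -0.8, 0.9]
finger_gap: 0.995
finger_force: 0.0
t: 34.55
ee_pos: [0.423, 0.3217, 0.1438]
eef_rot: [0.001, 0.26, 0.966, 0.002]
force: [-0.3, -0.4, 0.0]
finger_gap: 0.996
finger_force: 0.0
```

```bash
python3 -m handwheel '[[[0,0,2,0,0,0],[0,0,2,0,0,0],[0,0,2,0,0,0],[0,0,2,0,0,0],[0,0,2,0,0,0]]]' -1
python3 -m handwheel '[[[0,0,0,0,0,0],[0,0,0,0,0,0],[0,0,0,0,0,0]]]'
python3 -c "
from h import *
s=readout.observe();print(s['ee_pos'],s['t'])"
python3 -m handwheel '[[[0,0,-10,0,0,0],[0,0,-40,0,0,0],[0,0,-80,0,0,0],[0,0,-115,0,0,0],[0,0,-133,0,0,0]]]' 
python3 -c "
from h import *
s=readout.observe();print(s['ee_pos'],s['t'],s['finger_gap'])
plan((.46,.11,.275,40),(.51,-.10,.275,20),(.535,-.31,.275,0))"
```

```text
t: 35.05
ee_pos: [0.4219, 0.3218, 0.1408]
eef_rot: [0.0, 0.259, 0.966, 0.001]
force: [0.4, -0.2, -0.1]
finger_gap: 0.572
finger_force: 0.0
t: 35.35
ee_pos: [0.422, 0.3217, 0.1406]
eef_rot: [0.0, 0.259, 0.966, 0.001]
force: [1.0, -0.3, 0.9]
finger_gap: 0.395
finger_force: 30.0
[0.42198556 0.32174916 0.14062725] 35.35
t: 35.85
ee_pos: [0.4227, 0.3217, 0.2771]
eef_rot: [0.001, 0.259, 0.966, 0.003]
force: [-0.6, 0.5, -2.7]
finger_gap: 0.396
finger_force: 30.0
[0.42268237 0.32173517 0.27712634] 35.85 0.39554279656724395
(0.46, 0.11, 0.275, 40) [-138.3 -164.6    1.3] [ 0.006 -0.     0.348]
(0.51, -0.1, 0.275, 20) [-193.   -96.7    0. ] [0.    0.    0.349]
(0.535, -0.31, 0.275, 0) [-205.9  -48.3    0. ] [0.    0.    0.349]
```

```bash
python3 -m handwheel '[[[-15,-18,0,0,0,0.04],[-42,-50,0,0,0,0.11],[-72,-86,0,0,0,0.19],[-102,-122,0,0,0,0.27],[-132,-158,0,0,0,0.349]]]'
python3 -m handwheel '[[[-40,-20,0,0,0,0.07],[-80,-40,0,0,0,0.14],[-120,-60,0,0,0,0.21],[-158,-79,0,0,0,0.28],[-197,-99,0,0,0,0.349]]]'
python3 -m handwheel '[[[-42,-10,0,0,0,0.07],[-84,-20,0,0,0,0.14],[-126,-30,0,0,0,0.21],[-168,-40,0,0,0,0.28],[-206,-48,0,0,0,0.349]]]'
python3 -m handwheel '[[[0,0,0,0,0,0],[0,0,0,0,0,0]]]'
python3 -c "
from h import *
plan((.5347,-.385,.275,0))"
```

```text
t: 36.35
ee_pos: [0.4562, 0.1156, 0.2729]
eef_rot: [-0.001, 0.425, 0.905, 0.001]
force: [1.1, -1.4, -1.2]
finger_gap: 0.397
finger_force: 30.0
t: 36.85
ee_pos: [0.5067, -0.0983, 0.2725]
eef_rot: [-0.001, 0.575, 0.818, 0.001]
force: [0.6, 1.1, -1.6]
finger_gap: 0.399
finger_force: 30.0
t: 37.35
ee_pos: [0.5314, -0.3087, 0.272]
eef_rot: [-0.001, 0.709, 0.705, 0.0]
force: [1.0, 0.4, -1.4]
finger_gap: 0.396
finger_force: 30.0
t: 37.55
ee_pos: [0.5316, -0.307, 0.2718]
eef_rot: [-0.001, 0.708, 0.706, 0.0]
force: [0.2, 0.6, -2.1]
finger_gap: 0.397
finger_force: 30.0
(0.5347, -0.385, 0.275, 0) [-78.    3.4  -3.4] [-0.001 -0.002 -0.003]
```

```bash
python3 -m handwheel '[[[-20,1,0,0,0,-0.002],[-50,2,0,0,0,-0.002],[-73,3,20,0,0,-0.002],[-77,3,60,0,0,-0.002],[-77,3,95,0,0,-0.002]]]'
python3 -m handwheel '[[[0,0,20,0,0,0],[0,0,30,0,0,0],[0,0,33,0,0,0],[0,0,33,0,0,0],[0,0,33,0,0,0]]]'

```

```text
t: 38.05
ee_pos: [0.5358, -0.3822, 0.176]
eef_rot: [-0.001, 0.706, 0.708, 0.001]
force: [1.2, 1.7, -2.7]
finger_gap: 0.394
finger_force: 30.0
t: 38.55
ee_pos: [0.537, -0.383, 0.1458]
eef_rot: [0.001, 0.706, 0.708, 0.001]
force: [0.9, -0.3, -1.8]
finger_gap: 0.396
finger_force: 30.0
```

```bash
python3 -m handwheel '[[[-1,-1,2,0,0,0],[-1,-2,3.5,0,0,0],[-1,-2,3.5,0,0,0]]]'
python3 -m handwheel '[[[0,0,0.5,0,0,0],[0,0,1,0,0,0],[0,0,1,0,0,0]]]'
```

```text
t: 38.85
ee_pos: [0.534, -0.3838, 0.141]
eef_rot: [-0.0, 0.707, 0.708, 0.001]
force: [0.7, -0.4, -1.7]
finger_gap: 0.396
finger_force: 30.0
t: 39.15
ee_pos: [0.5346, -0.384, 0.1406]
eef_rot: [0.0, 0.706, 0.708, 0.001]
force: [-0.5, 0.5, 5.2]
finger_gap: 0.4
finger_force: 30.0
```

```bash
python3 -m handwheel '[[[0,0,0,0,0,0],[0,0,0,0,0,0],[0,0,0,0,0,0],[0,0,0,0,0,0],[0,0,-5,0,0,0]]]' 0.7
python3 -m handwheel '[[[0,0,-20,0,0,0],[0,0,-60,0,0,0],[0,0,-100,0,0,0],[0,0,-135,0,0,0],[0,0,-135,0,0,0]]]' 1
python3 -c "
from h import *
s=readout.observe();print(s['ee_pos'],s['t'],s['finger_gap'])
plan((.52,-.16,.275,20),(.50,.08,.275,40),(.4995,.3,.275,60),(.4995,.3297,.1346,60))"
```

```text
t: 39.65
ee_pos: [0.5339, -0.3834, 0.1443]
eef_rot: [-0.001, 0.706, 0.708, 0.001]
force: [-0.2, 0.0, 0.4]
finger_gap: 0.829
finger_force: 0.0
t: 40.15
ee_pos: [0.5358, -0.3863, 0.2858]
eef_rot: [0.004, 0.707, 0.708, 0.002]
force: [0.4, 0.2, 0.3]
finger_gap: 1.002
finger_force: 0.0
[ 0.53576162 -0.38625372  0.28576092] 40.15 1.0021305698295746
(0.52, -0.16, 0.275, 20) [226.3 -15.5   9.9] [ 0.008  0.005 -0.347]
(0.5, 0.08, 0.275, 40) [232.4  63.3   0. ] [ 0.     0.    -0.349]
(0.4995, 0.3, 0.275, 60) [168.9 141.    0. ] [ 0.     0.    -0.349]
(0.4995, 0.3297, 0.1346, 60) [ 14.8  25.7 140.4] [0. 0. 0.]
```

```bash
python3 -m handwheel '[[[224,-15,4,0,0,-0.35],[224,-15,4,0,0,-0.35],[224,-15,4,0,0,-0.35],[224,-15,4,0,0,-0.35],[224,-15,4,0,0,-0.35]]]'
python3 -m handwheel '[[[232,63,0,0,0,-0.35],[232,63,0,0,0,-0.35],[232,63,0,0,0,-0.35],[232,63,0,0,0,-0.35],[232,63,0,0,0,-0.35]]]'
python3 -m handwheel '[[[169,141,0,0,0,-0.35],[169,141,0,0,0,-0.35],[169,141,0,0,0,-0.35],[169,141,0,0,0,-0.35],[169,141,0,0,0,-0.35]]]'
python3 -m handwheel '[[[0,0,0,0,0,0],[0,0,0,0,0,0]]]'
python3 -c "
from h import *
plan((.4995,.3297,.1346,60))"
```

```text
t: 40.65
ee_pos: [0.5183, -0.1549, 0.2756]
eef_rot: [-0.002, 0.57, 0.821, 0.002]
force: [0.8, -0.2, -0.0]
finger_gap: 1.002
finger_force: 0.0
t: 41.15
ee_pos: [0.4969, 0.0824, 0.2765]
eef_rot: [-0.0, 0.42, 0.908, 0.001]
force: [0.9, 0.1, 0.2]
finger_gap: 1.002
finger_force: 0.0
t: 41.65
ee_pos: [0.4946, 0.3053, 0.2765]
eef_rot: [-0.001, 0.253, 0.967, 0.002]
force: [-0.6, -0.3, 0.4]
finger_gap: 1.004
finger_force: 0.0
t: 41.85
ee_pos: [0.4966, 0.298, 0.2767]
eef_rot: [0.0, 0.257, 0.966, 0.0]
force: [0.2, -0.1, 0.6]
finger_gap: 1.001
finger_force: 0.0
(0.4995, 0.3297, 0.1346, 60) [ 13.2  28.9 142.1] [0.    0.    0.004]
```

```bash
python3 -m handwheel '[[[13,28,30,0,0,0.004],[13,28,70,0,0,0.004],[13,28,105,0,0,0.004],[13,28,130,0,0,0.004],[13,28,142,0,0,0.004]]]'
python3 -m handwheel '[[[0,0,0,0,0,0],[0,0,0,0,0,0]]]'
python3 -m handwheel '[[[0,0,1,0,0,0],[0,0,1,0,0,0],[0,0,1,0,0,0],[0,0,1,0,0,0],[0,0,1,0,0,0]]]' -1
python3 -m handwheel '[[[0,0,0,0,0,0],[0,0,0,0,0,0],[0,0,0,0,0,0]]]'
python3 -c "
from h import *
s=readout.observe();print(s['ee_pos'],s['t'])"
python3 -m handwheel '[[[0,0,-10,0,0,0],[0,0,-40,0,0,0],[0,0,-80,0,0,0],[0,0,-120,0,0,0],[0,0,-141,0,0,0]]]' 
python3 -c "
from h import *
s=readout.observe();print(s['ee_pos'],s['t'],s['finger_gap'])
plan((.49,.13,.275,40),(.50,-.08,.275,20),(.491,-.29,.275,0))"
```

```text
t: 42.35
ee_pos: [0.4988, 0.3271, 0.1331]
eef_rot: [-0.001, 0.26, 0.966, -0.001]
force: [-0.2, 0.5, -0.1]
finger_gap: 1.002
finger_force: 0.0
t: 42.55
ee_pos: [0.5002, 0.3299, 0.1364]
eef_rot: [0.001, 0.259, 0.966, 0.001]
force: [-0.4, -0.8, 0.7]
finger_gap: 1.0
finger_force: 0.0
t: 43.05
ee_pos: [0.4991, 0.3307, 0.1344]
eef_rot: [0.0, 0.258, 0.966, 0.001]
force: [0.3, -0.4, -0.6]
finger_gap: 0.568
finger_force: 0.0
t: 43.35
ee_pos: [0.4991, 0.3306, 0.1343]
eef_rot: [0.0, 0.258, 0.966, 0.001]
force: [-0.1, -0.7, 1.5]
finger_gap: 0.518
finger_force: 30.0
[0.49912    0.33055143 0.13425009] 43.35
t: 43.85
ee_pos: [0.5, 0.3307, 0.279]
eef_rot: [0.001, 0.259, 0.966, 0.003]
force: [0.9, 0.5, -2.7]
finger_gap: 0.513
finger_force: 30.0
[0.49996304 0.33068363 0.27900651] 43.85 0.5130010839215121
(0.49, 0.13, 0.275, 40) [ -91.6 -178.8    3.1] [0.006 0.    0.35 ]
(0.5, -0.08, 0.275, 20) [-167.3 -127.3    0. ] [0.    0.    0.349]
(0.491, -0.29, 0.275, 0) [-194.3  -80.3    0. ] [0.    0.    0.349]
```

```bash
python3 -m handwheel '[[[-12,-22,0,0,0,0.04],[-32,-60,0,0,0,0.11],[-52,-100,0,0,0,0.19],[-72,-140,0,0,0,0.27],[-91,-178,0,0,0,0.349]]]'
python3 -m handwheel '[[[-34,-26,0,0,0,0.07],[-68,-52,0,0,0,0.14],[-102,-78,0,0,0,0.21],[-135,-103,0,0,0,0.28],[-167,-127,0,0,0,0.349]]]'
python3 -m handwheel '[[[-40,-16,0,0,0,0.07],[-80,-32,0,0,0,0.14],[-120,-48,0,0,0,0.21],[-160,-66,0,0,0,0.28],[-194,-80,0,0,0,0.349]]]'
python3 -m handwheel '[[[0,0,0,0,0,0],[0,0,0,0,0,0]]]'
python3 -c "
from h import *
plan((.491,-.3405,.275,0))"
```

```text
t: 44.35
ee_pos: [0.4882, 0.1286, 0.2751]
eef_rot: [-0.0, 0.424, 0.906, 0.001]
force: [0.6, 0.4, -2.3]
finger_gap: 0.512
finger_force: 30.0
t: 44.85
ee_pos: [0.4987, -0.0806, 0.2749]
eef_rot: [-0.0, 0.574, 0.819, 0.001]
force: [0.5, 0.8, -3.3]
finger_gap: 0.51
finger_force: 30.0
t: 45.35
ee_pos: [0.4896, -0.2908, 0.2744]
eef_rot: [-0.0, 0.708, 0.706, 0.001]
force: [0.7, 0.6, -2.2]
finger_gap: 0.516
finger_force: 30.0
t: 45.55
ee_pos: [0.49, -0.2889, 0.274]
eef_rot: [-0.001, 0.707, 0.707, 0.001]
force: [0.2, 0.8, -2.6]
finger_gap: 0.513
finger_force: 30.0
(0.491, -0.3405, 0.275, 0) [-51.6   1.   -1.1] [ 0.    -0.002 -0.   ]
```

```bash
python3 -m handwheel '[[[-20,0,0,0,0,0],[-45,1,0,0,0,0],[-51,1,10,0,0,0],[-51,1,45,0,0,0],[-51,1,85,0,0,0]]]'
python3 -m handwheel '[[[0,0,30,0,0,0],[0,0,44,0,0,0],[0,0,50,0,0,0],[0,0,52,0,0,0],[0,0,52,0,0,0]]]'

```

```text
t: 46.05
ee_pos: [0.493, -0.3378, 0.1884]
eef_rot: [0.0, 0.706, 0.708, 0.002]
force: [0.7, -0.2, -2.8]
finger_gap: 0.514
finger_force: 30.0
t: 46.55
ee_pos: [0.4925, -0.3395, 0.138]
eef_rot: [0.0, 0.707, 0.708, 0.001]
force: [0.9, -1.0, -2.2]
finger_gap: 0.517
finger_force: 30.0
```

```bash
python3 -m handwheel '[[[-1,-1,1.5,0,0,0],[-1,-1,2.5,0,0,0],[-1,-1,2.5,0,0,0]]]'
python3 -m handwheel '[[[0,0,0.5,0,0,0],[0,0,1,0,0,0],[0,0,1,0,0,0]]]'
```

```text
t: 46.85
ee_pos: [0.4909, -0.3404, 0.1348]
eef_rot: [-0.0, 0.707, 0.707, 0.001]
force: [0.2, 1.5, -3.4]
finger_gap: 0.516
finger_force: 30.0
t: 47.15
ee_pos: [0.491, -0.3407, 0.1343]
eef_rot: [0.0, 0.707, 0.707, 0.001]
force: [-1.1, 0.7, 4.8]
finger_gap: 0.517
finger_force: 30.0
```

```bash
python3 -m handwheel '[[[0,0,0,0,0,0],[0,0,0,0,0,0],[0,0,0,0,0,0],[0,0,0,0,0,0],[0,0,-5,0,0,0]]]' 0.8
python3 -m handwheel '[[[0,0,-20,0,0,0],[0,0,-60,0,0,0],[0,0,-100,0,0,0],[0,0,-136,0,0,0],[0,0,-136,0,0,0]]]' 1
python3 -c "
from h import *
s=readout.observe();print(s['ee_pos'],s['t'],s['finger_gap'])
plan((.51,-.11,.275,20),(.51,.12,.275,40),(.56,.32,.275,60),(.577,.3373,.1526,60))"
```

```text
t: 47.65
ee_pos: [0.4904, -0.34, 0.138]
eef_rot: [-0.001, 0.707, 0.708, 0.001]
force: [-0.1, -0.4, 0.1]
finger_gap: 0.895
finger_force: 0.0
t: 48.15
ee_pos: [0.4924, -0.3427, 0.2798]
eef_rot: [0.004, 0.707, 0.707, 0.002]
force: [-0.2, -0.7, -0.2]
finger_gap: 0.994
finger_force: 0.0
[ 0.49241448 -0.34272929  0.2797851 ] 48.15 0.9944011400223605
(0.51, -0.11, 0.275, 20) [232.7  17.7   4.3] [ 0.008  0.004 -0.349]
(0.51, 0.12, 0.275, 40) [216.1  78.7   0. ] [ 0.     0.    -0.349]
(0.56, 0.32, 0.275, 60) [121.1 166.9   0. ] [ 0.     0.    -0.349]
(0.577, 0.3373, 0.1526, 60) [ -6.1  23.5 122.4] [0. 0. 0.]
```

```bash
python3 -m handwheel '[[[231,18,0,0,0,-0.35],[231,18,0,0,0,-0.35],[231,18,0,0,0,-0.35],[231,18,0,0,0,-0.35],[231,18,0,0,0,-0.35]]]'
python3 -m handwheel '[[[216,79,0,0,0,-0.35],[216,79,0,0,0,-0.35],[216,79,0,0,0,-0.35],[216,79,0,0,0,-0.35],[216,79,0,0,0,-0.35]]]'
python3 -m handwheel '[[[121,167,0,0,0,-0.35],[121,167,0,0,0,-0.35],[121,167,0,0,0,-0.35],[121,167,0,0,0,-0.35],[121,167,0,0,0,-0.35]]]'
python3 -m handwheel '[[[0,0,0,0,0,0],[0,0,0,0,0,0]]]'
python3 -c "
from h import *
plan((.577,.3373,.1526,60))"
```

```text
t: 48.65
ee_pos: [0.5082, -0.1054, 0.2744]
eef_rot: [-0.001, 0.571, 0.821, 0.001]
force: [1.1, -0.5, -0.2]
finger_gap: 1.003
finger_force: 0.0
t: 49.15
ee_pos: [0.5074, 0.1249, 0.2749]
eef_rot: [-0.001, 0.419, 0.908, 0.001]
force: [-1.1, 0.1, 0.2]
finger_gap: 1.001
finger_force: 0.0
t: 49.65
ee_pos: [0.5564, 0.3283, 0.2743]
eef_rot: [-0.001, 0.253, 0.967, 0.002]
force: [-0.4, -0.1, -0.3]
finger_gap: 0.998
finger_force: 0.0
t: 49.85
ee_pos: [0.558, 0.3186, 0.2753]
eef_rot: [0.0, 0.258, 0.966, 0.0]
force: [0.2, -0.5, -0.9]
finger_gap: 1.004
finger_force: 0.0
(0.577, 0.3373, 0.1526, 60) [ -7.2  25.7 122.7] [0.    0.    0.002]
```

```bash
python3 -m handwheel '[[[-7,25,0,0,0,0.002],[-7,25,40,0,0,0.002],[-7,25,80,0,0,0.002],[-7,25,110,0,0,0.002],[-7,25,122,0,0,0.002]]]'
python3 -m handwheel '[[[0,0,0,0,0,0],[0,0,0,0,0,0]]]'
python3 -m handwheel '[[[0,0,1,0,0,0],[0,0,1,0,0,0],[0,0,1,0,0,0],[0,0,1,0,0,0],[0,0,1,0,0,0]]]' -1
python3 -m handwheel '[[[0,0,0,0,0,0],[0,0,0,0,0,0],[0,0,0,0,0,0]]]'
python3 -c "
from h import *
s=readout.observe();print(s['ee_pos'],s['t'])"
python3 -m handwheel '[[[0,0,-10,0,0,0],[0,0,-40,0,0,0],[0,0,-80,0,0,0],[0,0,-110,0,0,0],[0,0,-123,0,0,0]]]' 
python3 -c "
from h import *
s=readout.observe();print(s['ee_pos'],s['t'],s['finger_gap'])
plan((.51,.15,.275,40),(.50,-.06,.275,20),(.511,-.23,.275,0))"
```

```text
t: 50.35
ee_pos: [0.5752, 0.3358, 0.151]
eef_rot: [-0.001, 0.259, 0.966, -0.001]
force: [-0.6, -0.8, 0.9]
finger_gap: 0.998
finger_force: 0.0
t: 50.55
ee_pos: [0.5776, 0.3386, 0.1555]
eef_rot: [0.001, 0.259, 0.966, 0.002]
force: [1.4, -0.1, 0.5]
finger_gap: 0.999
finger_force: 0.0
t: 51.05
ee_pos: [0.5765, 0.3392, 0.153]
eef_rot: [0.0, 0.258, 0.966, 0.001]
force: [0.4, -0.1, 0.6]
finger_gap: 0.573
finger_force: 0.0
t: 51.35
ee_pos: [0.5764, 0.3388, 0.1527]
eef_rot: [0.0, 0.258, 0.966, 0.001]
force: [0.4, -0.1, 0.1]
finger_gap: 0.371
finger_force: 30.0
[0.57640159 0.33880413 0.15269789] 51.35
t: 51.85
ee_pos: [0.5776, 0.3394, 0.2794]
eef_rot: [0.002, 0.258, 0.966, 0.003]
force: [0.9, -0.4, -3.2]
finger_gap: 0.377
finger_force: 30.0
[0.57757418 0.33936848 0.27938019] 51.85 0.37682270195866535
(0.51, 0.15, 0.275, 40) [ -35.8 -197.9    3.2] [0.007 0.001 0.351]
(0.5, -0.06, 0.275, 20) [-154.4 -142.6    0. ] [0.    0.    0.349]
(0.511, -0.23, 0.275, 0) [-163.5  -47.8    0. ] [0.    0.    0.349]
```

```bash
python3 -m handwheel '[[[-5,-22,0,0,0,0.04],[-12,-60,0,0,0,0.11],[-20,-105,0,0,0,0.19],[-28,-150,0,0,0,0.27],[-36,-196,0,0,0,0.349]]]'
python3 -m handwheel '[[[-31,-29,0,0,0,0.07],[-62,-58,0,0,0,0.14],[-93,-87,0,0,0,0.21],[-124,-115,0,0,0,0.28],[-154,-143,0,0,0,0.349]]]'
python3 -m handwheel '[[[-38,-12,0,0,0,0.08],[-76,-23,0,0,0,0.16],[-110,-33,0,0,0,0.24],[-140,-42,0,0,0,0.31],[-163,-48,0,0,0,0.349]]]'
python3 -m handwheel '[[[0,0,0,0,0,0],[0,0,0,0,0,0]]]'
python3 -c "
from h import *
plan((.5107,-.274,.275,0))"
```

```text
t: 52.35
ee_pos: [0.5084, 0.1494, 0.2745]
eef_rot: [-0.001, 0.423, 0.906, 0.0]
force: [0.7, -0.3, -2.6]
finger_gap: 0.378
finger_force: 30.0
t: 52.85
ee_pos: [0.4988, -0.0604, 0.2744]
eef_rot: [-0.001, 0.574, 0.819, 0.001]
force: [0.6, 0.6, -2.9]
finger_gap: 0.373
finger_force: 30.0
t: 53.35
ee_pos: [0.5098, -0.2305, 0.274]
eef_rot: [-0.001, 0.708, 0.706, 0.0]
force: [-0.6, 0.1, -3.5]
finger_gap: 0.377
finger_force: 30.0
t: 53.55
ee_pos: [0.5101, -0.228, 0.2738]
eef_rot: [-0.001, 0.707, 0.708, 0.001]
force: [0.0, -0.1, -3.8]
finger_gap: 0.374
finger_force: 30.0
(0.5107, -0.274, 0.275, 0) [-46.    0.5  -1.3] [-0.001 -0.003  0.002]
```

```bash
python3 -m handwheel '[[[-20,0,0,0,0,0.002],[-40,0,0,0,0,0.002],[-45,0,10,0,0,0.002],[-45,0,45,0,0,0.002],[-45,0,80,0,0,0.002]]]'
python3 -m handwheel '[[[0,0,25,0,0,0],[0,0,33,0,0,0],[0,0,38,0,0,0],[0,0,39,0,0,0],[0,0,39,0,0,0]]]'

```

```text
t: 54.05
ee_pos: [0.5114, -0.2714, 0.1932]
eef_rot: [-0.0, 0.706, 0.708, 0.002]
force: [0.4, 0.4, -4.4]
finger_gap: 0.373
finger_force: 30.0
t: 54.55
ee_pos: [0.5116, -0.2734, 0.1566]
eef_rot: [0.0, 0.707, 0.707, 0.001]
force: [-0.5, 0.6, -3.4]
finger_gap: 0.372
finger_force: 30.0
```

```bash
python3 -m handwheel '[[[0,0,1,0,0,0],[0,0,2,0,0,0],[0,0,3,0,0,0],[0,0,3,0,0,0]]]'
python3 -m handwheel '[[[0,0,0.5,0,0,0],[0,0,1,0,0,0],[0,0,1,0,0,0]]]'
```

```text
t: 54.95
ee_pos: [0.511, -0.2733, 0.1527]
eef_rot: [-0.0, 0.707, 0.707, 0.001]
force: [-0.2, 0.5, -1.9]
finger_gap: 0.375
finger_force: 30.0
t: 55.25
ee_pos: [0.5113, -0.274, 0.1526]
eef_rot: [0.0, 0.707, 0.707, 0.001]
force: [-2.1, 0.6, 5.6]
finger_gap: 0.373
finger_force: 30.0
```

Contact. Now I release, rise, swing away, and compare with the first pictures.

```bash
python3 -m handwheel '[[[0,0,0,0,0,0],[0,0,0,0,0,0],[0,0,0,0,0,0],[0,0,0,0,0,0],[0,0,-5,0,0,0]]]' 0.6
python3 -m handwheel '[[[0,0,-20,0,0,0],[0,0,-60,0,0,0],[0,0,-100,0,0,0],[0,0,-125,0,0,0],[0,0,-125,0,0,0]]]'
python3 -m handwheel '[[[224,0,0,0,0,-0.35],[224,0,0,0,0,-0.35],[224,0,0,0,0,-0.35],[224,0,0,0,0,-0.35],[224,0,0,0,0,-0.35]]]'
python3 -m handwheel '[[[209,70,0,0,0,-0.35],[209,70,0,0,0,-0.35],[209,70,0,0,0,-0.35],[209,70,0,0,0,-0.35],[209,70,0,0,0,-0.35]]]'
python3 -c "
from h import *
import cv2
im=capture('top')[:,:,::-1];cv2.imwrite('pics/top9.png',im)
r=lambda x:cv2.resize(x[160:264,270:506],None,fx=3.3,fy=2.8)
r=lambda x:cv2.resize(x[145:264,280:506],None,fx=2.5,fy=2.5,interpolation=2)
cv2.imwrite('pics/cmp.png',np.vstack([r(cv2.imread('pics/top0.png')),r(im)]))"
```

```text
t: 55.75
ee_pos: [0.5106, -0.273, 0.1562]
eef_rot: [-0.001, 0.707, 0.707, 0.001]
force: [-0.6, -0.1, 0.3]
finger_gap: 0.792
finger_force: 0.0
t: 56.25
ee_pos: [0.5124, -0.2749, 0.2855]
eef_rot: [0.003, 0.707, 0.707, 0.002]
force: [-0.4, -0.4, 0.6]
finger_gap: 0.8
finger_force: 0.0
t: 56.75
ee_pos: [0.5101, -0.0444, 0.2809]
eef_rot: [-0.002, 0.571, 0.821, 0.001]
force: [0.3, 0.6, 0.4]
finger_gap: 0.798
finger_force: 0.0
t: 57.25
ee_pos: [0.5033, 0.1765, 0.2813]
eef_rot: [-0.001, 0.419, 0.908, 0.001]
force: [-0.5, 0.3, -0.4]
finger_gap: 0.802
finger_force: 0.0
```

View pics/cmp.png

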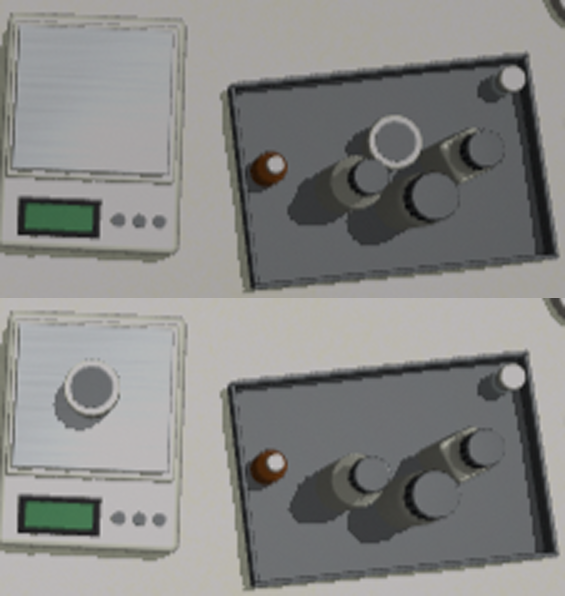

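In the before/after comparison all caps match to about 1 pixel (2–3 mm). The tub is centred on the pan, the amber bottle and vial are unmoved, and the arm is clear.

```bash
python3 -m handwheel '[[[0,0,0,0,0,0],[0,0,0,0,0,0],[0,0,0,0,0,0]]]'
python3 -c "
from rig import workorder
print(workorder.close_job())"
```

```text
t: 57.6
ee_pos: [0.505, 0.1688, 0.2822]
eef_rot: [-0.0, 0.423, 0.906, 0.001]
force: [0.0, -0.2, 0.0]
finger_gap: 0.801
finger_force: 0.0
the job is handed in; nothing more can be done
None
```

The tub is on the middle of the scale's pan, the three bottles are back upright within about 3 mm of their starting spots (by camera), the amber bottle and vial were left alone, and the job was handed in at about 58 s; no verdict came back.

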